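# Stir the beads, then hold the reading head over them

## Task

Take the stirring rod out of its yellow stand and stir the beads in the reader's beaker with it: a few full wide circles (three will do) with its foot down among the beads, so that they are pushed about. Stand the rod back in the hole of its stand and let go of it, then take the red pin of the reader's sprung swing arm in the fingers, wind the arm round against its spring until it meets its far stop with the head over the beaker, and hold it there: the job finishes with the gripper still holding the arm at the stop. Keep all the beads in the beaker and leave the other things on the bench where they are.

Things in the scene. Friction and masses are not known exactly. Their poses are not given: they have to be found in the camera images.
- reader: bead reader, fixed on the bench: white base plate 150 (its x) x 210 (its y) x 12 mm high; origin at the centre of the underside. In its frame the beaker stands at (0, -55) mm and the pivot post of the swing arm at (0, 60) mm; the grey bracket beside the post reaches 87 mm above the bench, the arm's hub 104 mm. It can stand turned by up to 0.35 rad either way.
- beaker: clear glass beaker fixed in the reader, holding six beads; origin at the centre of its underside, 12 mm above the bench, axes parallel to the reader's. Outer diameter 90 mm, wall 3 mm (inner radius 42 mm), floor 4 mm thick, rim 65 mm above its origin (77 mm above the bench).
- swing_arm (a joint): angle of the reader's swing arm about the upright axis through hinge, rad: 0 = parked by its spring against the rest stop, 1.1 = wound to its far stop, with the blue reading head over the beaker's centre. It grows counterclockwise seen from above. The spring always pulls it back: 3 N at the pin when parked, 6.4 N at the far stop; let go, it flies back to 0.
- pin (a point): middle of the upright red grip pin on the blue reading head at the arm's end, 115 mm from the pivot axis: 14 mm diameter, free from 99 to 140 mm above the bench, this point at 124 mm. The head under it is a disc of 60 mm diameter, 87 to 99 mm above the bench. At the far stop the pin stands over the beaker's centre.
- hinge (a point): point on the arm's upright pivot axis, at the height of pin (124 mm above the bench)
- rod: straight stirring rod, standing in the stand: 190 mm long, origin at the centre of its foot (lower end), z up along the rod. White, 11 mm diameter; the top 60 mm is an orange square grip, 14 x 14 mm, its flat sides facing the rod's x and y axes. About 40 g. It may lean a few degrees in its hole.
- stand: yellow block, fixed, 66 x 66 x 75 mm high, origin at the centre of its underside; one upright round hole in the middle of its top, 22 mm diameter, 67 mm deep, with a 4 mm chamfer at the mouth. The rod's foot stands on the hole's floor, 8 mm above the bench.
- stand_hole0 (a point): centre of the mouth of the stand's hole, at its top face, 75 mm above the bench
- bead0_center (a point): centre of a loose orange bead, a ball of 16 mm diameter, 10 g, smooth, on the beaker's floor; the six lie in a ring near the wall, the middle of the floor is free at the start
- bead1_center (a point): centre of a loose green bead, a ball of 16 mm diameter, 10 g, smooth, on the beaker's floor; the six lie in a ring near the wall, the middle of the floor is free at the start
- bead2_center (a point): centre of a loose white bead, a ball of 16 mm diameter, 10 g, smooth, on the beaker's floor; the six lie in a ring near the wall, the middle of the floor is free at the start
- bead3_center (a point): centre of a loose orange bead, a ball of 16 mm diameter, 10 g, smooth, on the beaker's floor; the six lie in a ring near the wall, the middle of the floor is free at the start
- bead4_center (a point): centre of a loose green bead, a ball of 16 mm diameter, 10 g, smooth, on the beaker's floor; the six lie in a ring near the wall, the middle of the floor is free at the start
- bead5_center (a point): centre of a loose white bead, a ball of 16 mm diameter, 10 g, smooth, on the beaker's floor; the six lie in a ring near the wall, the middle of the floor is free at the start
- jar: bystander, to be left alone: amber glass jar with white lid, 60 mm across, 75 mm tall; origin under its centre
- wash_bottle: bystander, to be left alone: white plastic bottle with red cap, 68 mm across, 150 mm tall; origin under its centre
- reagent: bystander, to be left alone: amber bottle with blue cap, 52 mm across, 110 mm tall; origin under its centre
- spare_beaker: bystander, to be left alone: empty glass beaker on the bench, 70 mm across, 80 mm tall; origin under its centre
- marker: bystander, to be left alone: black marker pen with blue cap, lying, 130 mm long, 16 mm thick, along its x; origin under its centre
- weight: bystander, to be left alone: upright brass cylinder, 40 mm across, 35 mm tall; origin under its centre
There are look-alikes about, which are no part of the job. Of the things shaped like the rod, the white one is meant.

How it is judged:
On the way, in this order (a step that is already met when the one before it is completed fails the run):
1. the held rod's foot, down among the beads, is in the far part of the beaker (z of rod in the frame of beaker below 0.02 m and horizontal distance between rod and beaker below 0.04 m and contact force between rod and the fingers above 0.5 N and x of rod in the frame of beaker above 0.01 m and y of rod in the frame of beaker between -0.01 and 0.01 m).
2. it passes a side (z of rod in the frame of beaker below 0.02 m and horizontal distance between rod and beaker below 0.04 m and contact force between rod and the fingers above 0.5 N and (y of rod in the frame of beaker above 0.01 m or y of rod in the frame of beaker below -0.01 m) and x of rod in the frame of beaker between -0.01 and 0.01 m).
3. the near part (z of rod in the frame of beaker below 0.02 m and horizontal distance between rod and beaker below 0.04 m and contact force between rod and the fingers above 0.5 N and x of rod in the frame of beaker below -0.01 m and y of rod in the frame of beaker between -0.01 and 0.01 m).
4. a side (all of step 2).
5. the far part: one turn (all of step 1).
6. a side (all of step 4).
7. the near part (all of step 3).
8. the far part: two turns, and beads from both halves of the beaker have been pushed 15 mm or more (all of step 5 and distance of any of bead0_center, bead1_center, bead2_center from where it was at the start of the episode above 0.015 m and distance of any of bead3_center, bead4_center, bead5_center from where it was at the start of the episode above 0.015 m).
9. the rod stands in its stand again, let go (z of rod in the frame of stand_hole0 below -0.057 m and horizontal distance between rod and stand_hole0 below 0.01 m and angle between rod's own z axis and vertical below 0.3 rad and contact force between rod and anything else above 0.02 N and contact force between rod and the fingers below 0.05 N), for 0.2 s.
10. the fingers have wound the arm to its far stop (value of joint swing_arm above 1.04 rad and contact force between swing_arm and the fingers above 1 N), for 0.3 s.
At the end, for the whole second after the job is handed in: The arm is at its far stop (above 1.04 of 1.1 rad), still, and held there by the fingers (over 1 N of contact); the rod stands in the stand's hole, its foot within 10 mm of the floor, not held; all six beads are inside the beaker (all of step 10 and velocity of joint swing_arm between -0.1 and 0.1 rad/s and z of rod in the frame of stand_hole0 below -0.057 m and horizontal distance between rod and stand_hole0 below 0.01 m and angle between rod's own z axis and vertical below 0.3 rad and contact force between rod and the fingers below 0.05 N and horizontal distance between each of bead0_center, bead1_center, bead2_center, bead3_center, bead4_center, bead5_center and beaker below 0.042 m and z of each of bead0_center, bead1_center, bead2_center, bead3_center, bead4_center, bead5_center in the frame of beaker below 0.05 m); the arm keeps its last pose, push and grip.
It fails at once if a bead leaves the beaker (horizontal distance between any of bead0_center, bead1_center, bead2_center, bead3_center, bead4_center, bead5_center and beaker above 0.06 m).
It fails at once if a bystander is moved by more than 40 mm or knocked over (distance of any of jar, wash_bottle, reagent, spare_beaker, marker, weight from where it was at the start of the episode above 0.04 m or angle between any of jar, wash_bottle, reagent, spare_beaker, weight's own z axis and vertical above 0.5 rad).
It also fails if it takes over 72 s, if anything falls off the work surface, if the arm or the gripper's body presses on something with over 40 N, if the wrist force passes 120 N, or if a joint passes its speed limit or range.

## Robot

A 6-joint arm with a two-finger parallel gripper is mounted at the origin on the work surface. World frame = base frame: x ahead of the robot, y to its left, z up, the work surface at z = 0. Lengths are in m, angles in rad, forces in N, time in s.
With the tool pointing down it reaches from about 0.35 to 0.775 m from the base axis. Payload 7.3 kg.
Tool frame: the origin (TCP) lies at the very end of the fingers, on their centre line; the grasp point (between the pads) lies 19 mm behind it; z points along the fingers, y is the direction in which the jaws open and shut (so a half turn about z gives the same grasp; the last joint's range is limited). The gripper opens to 92 mm and grips with 3 to 60 N. Pads are 19 mm wide; open, the fingers measure 130 mm over their backs; the gripper's body (75 mm by 190 mm) begins 47 mm behind the grasp point.
Start: joints at [-1.44, 0.342, 1.524, -0, 1.275, -0.146], TCP at [0.143, -0.505, 0.227] pointing down, gripper open.
Joint ranges: [-2.53, 2.53], [-0.77, 2.02], [0.04, 2.7], [-1, 4.14], [0.28, 2.66], [-3.11, 3.11]. Speed limits (rad/s): [2.57, 2.57, 3.14, 3.14, 3.14, 3.14].

## Interface

Orientations are given as [roll, pitch, yaw] about the fixed x, y, z axes, in that order (R = Rz(yaw) Ry(pitch) Rx(roll)).
In Python, from cell import robot gives the robot as it stands.
- The arm moves only by the tool apply_moves, never from a script. Its argument "plan" is a list of rows, each an object of numbers: "tx", "ty", "tz": the shift along the tool's x, y, z in m; "yaw": the turn about the tool's z in rad; "grip": the opening, from -1 (shut) to 1 (fully open), so that 0 is half open. In form: [{"tx": .., "ty": .., "tz": .., "yaw": .., "grip": ..}, ...]. A call has 1 to 8 rows; each row is the pose to reach, as a shift and turn from the pose commanded when the call began, along the tool's axes at that moment; what a row does not reach only later rows make up. A row lasts 1/8 s, in which the tool goes at most 62.5 mm and 10.7 degrees, less where a joint would pass 70% of its speed; a pose out of reach is approached as far as the arm can. A call with a gripper value outside its range is refused whole. The fingers move at their own pace and stop on an object; "force" is the grip in N (left out, the last holds). Time passes only in rows, so rows that repeat a pose let the fingers close. It gives the time, the measured TCP pose, the force and the opening at its end, in the units of the state.
- robot.observe(): the state, without advancing time (a new reading comes with each control period).
- robot.read_camera(name): name is "side" or "top"; returns (picture, depth): 480x640x3 uint8, red, green, blue; 480x640 float32, m along the optical axis (not along the pixel's ray), 0 where there is no reading.
- robot.get_calibration(name): a dict with "camera_matrix" (3x3 intrinsics, pixels), "k1" (the pictures are not rectified: a ray, as slopes to the right and down, at radius r is drawn at 1 + k1 r^2 times it, then the intrinsics apply), "R" (3x3) and "t" (3): a world point X has camera coordinates R X + t. Camera axes: x right, y down, z forward; pixel columns grow to the right and rows downward; lengths in m; the calibration is good to about 2 mm. A picture is of the moment at which its call begins. get_calibration takes no time and is no camera call.
- robot.hand_in(): hands the job in, once; it reports no verdict.
Trained networks look in the newest picture that a camera, given by its name, has taken for a name from the list of things; names that differ only in an ending like _2 or _b are one class to them, and where a whole thing is asked for, a point or a joint stands for the part that bears it (a point fixed in the world has none). Each returns a list of dicts, best first, with "confidence" (0 to 1); they miss things now and then, are a little off and sometimes report something else, mostly with a low value. They report only what shows in the picture. A call takes as long as a camera call. They do not tell look-alikes from the thing itself.
- robot.outline_of(label, camera): "region" (480x640 bool, what is visible of it) and "pixel" ([row, column] in pixels, amid what is visible of it).
- robot.tip_of(label, camera): "pixel" ([row, column] in pixels: a listed point, or the origin of a listed thing).
The state is a dict: "time": time; "qpos": joint angles; "qvel": joint speeds; "joint_efforts": joint torques, N m; "tool_pos": TCP position; "tool_rot": TCP orientation; "contact_force": force on the tool from outside, world axes, zero at the start; "torque": the same for the moment, N m; "opening": finger opening in m.
Only numpy, scipy, OpenCV 4.12 (cv2) and the standard library are available. Lean on these libraries where they do the work, as an engineer would, in place of code of your own. Each camera call takes 0.05 s, during which the arm holds its last target.

## Working session

There is one attempt and no reset: what is moved stays moved. The work goes in short steps, Python scripts to look and compute and a tool call to move; the robot and the scene stay as the last step left them, time stands still between calls to the robot, and variables do not carry over. Pictures are saved under pics/ and viewed, and the job is handed in when it is done.

Besides the shell and the picture viewer there is one more tool, called after "Emit:" in YAML: its name, and indented under it one key for each argument. apply_moves: Moves the arm, as the interface text tells. Its arguments: {"type":"object","properties":{"plan":{"type":"array","items":{"type":"object","properties":{"tx":{"type":"number"},"ty":{"type":"number"},"tz":{"type":"number"},"yaw":{"type":"number"},"grip":{"type":"number"}}}},"force":{"type":"number"}},"required":["plan"]}

```bash
mkdir -p pics; ls; cat > h.py <<'E'
import numpy as np, cv2
from cell import robot
def snap(n,f):
    p,d=robot.read_camera(n); cv2.imwrite('pics/'+f+'.png',p[:,:,::-1]); np.save('pics/'+f+'.npy',d); return p,d
def ray(n,px):
    c=robot.get_calibration(n);K=np.array(c['camera_matrix']);R=np.array(c['R']);t=np.array(c['t']);k=c['k1']
    u=np.array([(px[1]-K[0,2])/K[0,0],(px[0]-K[1,2])/K[1,1]])
    s=u.copy()
    for _ in range(30): s=u/(1+k*(s@s))
    o=-R.T@t; return o,R.T@np.array([s[0],s[1],1.0])
def atz(n,px,z):
    o,v=ray(n,px); return o+v*(z-o[2])/v[2]
def atdepth(n,px,d):
    o,v=ray(n,px); return o+v*d
def tri(a,pa,b,pb):
    o1,v1=ray(a,pa);o2,v2=ray(b,pb)
    A=np.stack([v1,-v2],1);x=np.linalg.lstsq(A,o2-o1,rcond=None)[0]
    p,q=o1+v1*x[0],o2+v2*x[1];return (p+q)/2,np.linalg.norm(p-q)
def proj(n,X):
    c=robot.get_calibration(n);K=np.array(c['camera_matrix']);x=np.array(c['R'])@np.array(X)+np.array(c['t'])
    s=x[:2]/x[2];s=s*(1+c['k1']*(s@s));return np.array([K[1,1]*s[1]+K[1,2],K[0,0]*s[0]+K[0,2]])
E
python3 - <<'E'
from h import *
np.set_printoptions(precision=4,suppress=True)
for n in('top','side'):
    snap(n,n+'0'); c=robot.get_calibration(n); R=np.array(c['R']);print(n,-R.T@np.array(c['t']),R[2])
    for l in ['reader','beaker','pin','hinge','rod','stand','stand_hole0']:
        for r in robot.tip_of(l,n): print(l,r['pixel'],r['confidence'])
print(robot.observe())
E
```

```text
pics
top [ 0.2669 -0.0145  1.2687] [ 0.2129  0.0254 -0.9767]
reader [230.7, 326.2] 0.56
beaker [233.5, 346.4] 0.78
pin [268.1, 317.6] 0.8
hinge [221.2, 294.6] 0.77
rod [283.4, 488.3] 0.75
rod [290.6, 452.2] 0.72
rod [257.3, 454.6] 0.66
rod [184.3, 438.8] 0.52
rod [225.5, 512.6] 0.21
stand [293.4, 454.0] 0.93
stand_hole0 [284.6, 460.4] 0.67
side [0.4999 0.8498 0.6654] [ 0.0349 -0.8342 -0.5503]
reader [278.3, 305.8] 0.89
beaker [259.2, 304.1] 0.9
beaker [205.4, 345.9] 0.42
pin [233.1, 353.8] 0.64
pin [359.4, 351.3] 0.43
hinge [249.7, 303.6] 0.77
hinge [208.1, 349.0] 0.75
rod [207.0, 312.2] 0.67
rod [399.8, 422.5] 0.59
rod [206.5, 347.5] 0.35
stand_hole0 [183.1, 350.5] 0.85
{'time': 0.8, 'qpos': array([-1.44  ,  0.342 ,  1.5241,  0.    ,  1.2754, -0.146 ]), 'qvel': array([ 0.001 ,  0.0003, -0.0018, -0.0003, -0.0013,  0.0009]), 'joint_efforts': array([  0.0012, -43.1085, -24.4475,   0.0722,   0.0484,  -0.    ]), 'tool_pos': array([ 0.1435, -0.505 ,  0.2268]), 'tool_rot': array([3.1415, 0.    , 0.2768]), 'contact_force': array([ 0.0847, -0.468 ,  0.3528]), 'torque': array([ 0.034 ,  0.0288, -0.0617]), 'opening': 0.09165912416498158}
```

View pics/top0.png

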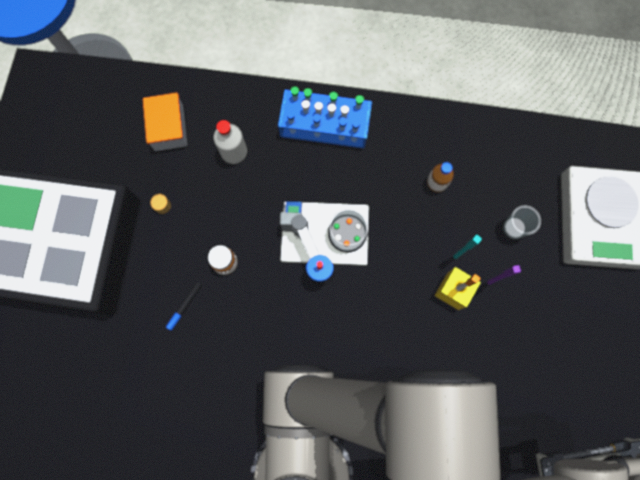

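View pics/side0.png

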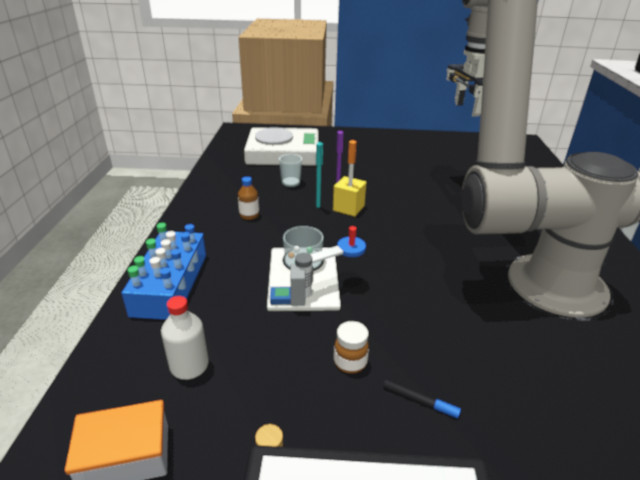

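The stand (yellow) shows at top (288,459) and side (195,350). Rod candidates: orange-topped white one in the stand (top ~(280,475), side ~(150,352)), teal (top (240,476), side (175,319)), purple (top (269,516), side (155,339)). Only the first is white with an orange grip and stands in the yellow stand. I'll confirm that in a crop.

```bash
python3 - <<'E'
import cv2,numpy as np
a=cv2.imread('pics/top0.png')[220:320,420:540];b=cv2.imread('pics/side0.png')[120:225,280:390]
c=cv2.imread('pics/top0.png')[190:290,270:380]
f=lambda x:cv2.resize(x,(400,390),interpolation=cv2.INTER_CUBIC)
cv2.imwrite('pics/c1.png',np.hstack([f(a),f(b)]));cv2.imwrite('pics/c2.png',cv2.resize(c,(770,590),interpolation=cv2.INTER_CUBIC))
E
```

```text
(no output)
```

View pics/c1.png

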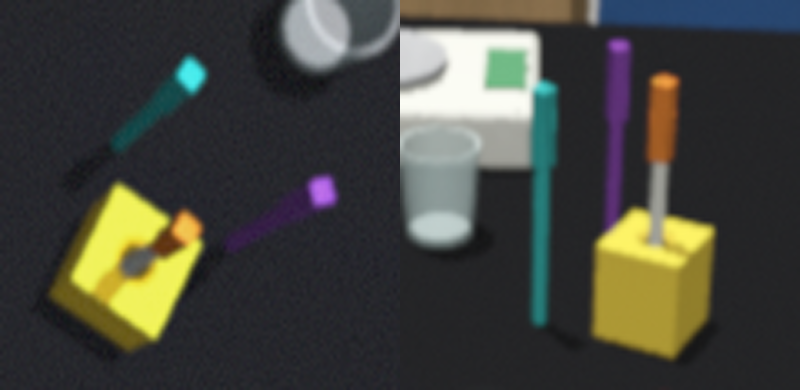

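View pics/c2.png

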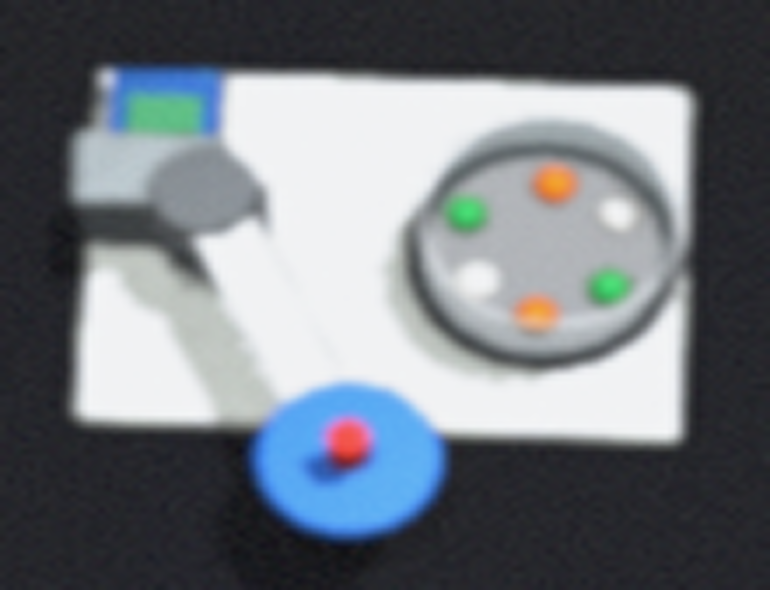

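```bash
python3 - <<'E'
from h import *
np.set_printoptions(precision=4,suppress=True)
T=cv2.cvtColor(cv2.imread('pics/top0.png'),cv2.COLOR_BGR2HSV).astype(int);S=cv2.cvtColor(cv2.imread('pics/side0.png'),cv2.COLOR_BGR2HSV).astype(int)
dT=np.load('pics/top0.npy');dS=np.load('pics/side0.npy')
def pts(n,box,lo,hi):
    H=T if n=='top' else S; D=dT if n=='top' else dS
    r0,r1,c0,c1=box; m=np.zeros(H.shape[:2],bool); m[r0:r1,c0:c1]=1
    m&=np.all((H>=lo)&(H<=hi),-1)&(D>0)
    rc=np.argwhere(m); return rc,np.array([atdepth(n,p,D[tuple(p)]) for p in rc])
# orange grip
for n,b in(('top',(265,300,460,485)),('side',(135,175,340,365))):
    rc,P=pts(n,b,(3,120,80),(16,255,255)); print(n,'grip',len(P),rc.mean(0),np.median(P,0),P.min(0),P.max(0))
    for z in np.arange(.13,.21,.01):
        q=P[abs(P[:,2]-z)<.005]; 
        if len(q): print(round(z,2),len(q),q.mean(0))
for n,b in(('top',(260,315,430,485)),('side',(170,220,325,375))):
    rc,P=pts(n,b,(22,120,60),(34,255,255)); q=P[abs(P[:,2]-.075)<.006]; print(n,'standtop',len(q),q.mean(0),(q.min(0)+q.max(0))/2)
    if n=='top':
        r=cv2.minAreaRect((q[:,:2]*1000).astype(np.float32));print(r)
for n,b in(('top',(255,285,305,335)),('side',(225,260,335,370))):
    rc,P=pts(n,b,(0,150,80),(8,255,255)); 
    if len(P): print(n,'pin',len(P),rc.mean(0),np.median(P,0),P.min(0),P.max(0))
    rc,P=pts(n,b,(95,120,60),(120,255,255)); q=P[abs(P[:,2]-.099)<.008]; print(n,'head',len(q),q.mean(0),(q.min(0)+q.max(0))/2)
# reader plate
rc,P=pts('top',(195,275,275,375),(0,0,130),(180,60,255)); q=P[abs(P[:,2]-.012)<.006]
r=cv2.minAreaRect((q[:,:2]*1000).astype(np.float32));print('plate',len(q),r)
E
```

```text
top grip 46 [280.087  471.4783] [ 0.4711 -0.3005  0.1702] [ 0.4669 -0.3697 -0.0022] [ 0.5237 -0.2951  0.1994]
0.14 1 [ 0.4704 -0.2998  0.1427]
0.15 4 [ 0.4704 -0.299   0.1497]
0.16 5 [ 0.4698 -0.3001  0.1594]
0.17 5 [ 0.4695 -0.2999  0.1698]
0.18 6 [ 0.471  -0.2977  0.1782]
0.19 9 [ 0.473  -0.2989  0.1889]
0.2 6 [ 0.4714 -0.2995  0.1983]
side grip 189 [150.963  351.6772] [ 0.474  -0.3004  0.1659] [ 0.4492 -0.8141  0.0003] [ 0.4823 -0.2882  0.2008]
0.14 8 [ 0.4745 -0.2995  0.1427]
0.15 24 [ 0.4734 -0.2987  0.149 ]
0.16 24 [ 0.4732 -0.2991  0.1601]
0.17 23 [ 0.4732 -0.2992  0.1698]
0.18 27 [ 0.4737 -0.2986  0.1799]
0.19 23 [ 0.4742 -0.2985  0.19  ]
0.2 23 [ 0.4735 -0.3013  0.1984]
top standtop 680 [ 0.4725 -0.3009  0.0758] [ 0.4743 -0.3037  0.075 ]
((475.0078430175781, -304.1192932128906), (67.67233276367188, 68.00369262695312), 65.93589782714844)
side standtop 309 [ 0.474  -0.2956  0.0759] [ 0.474  -0.3027  0.0746]
top pin 12 [265.   319.25] [0.4684 0.022  0.1401] [0.4651 0.0199 0.131 ] [0.473  0.0249 0.1428]
top head 443 [0.4685 0.0216 0.0998] [0.4701 0.0219 0.0987]Traceback (most recent call last):
  File "<stdin>", line 21, in <module>
  File "<stdin>", line 9, in pts
  File "h.py", line 14, in atdepth
    o,v=ray(n,px); return o+v*d
        ~~~^^^^^^
  File "h.py", line 6, in ray
    c=robot.get_calibration(n);K=np.array(c['camera_matrix']);R=np.array(c['R']);t=np.array(c['t']);k=c['k1']
ValueError: time passes only in moves, steps and waits
```

The crops show the white rod with the orange grip in the yellow stand, and separate teal and purple sticks standing free on the bench near it. The beads lie in a ring in the beaker. I'll cache the calibration and finish the measurement.

```bash
python3 - <<'E'
from cell import robot
import pickle
pickle.dump({n:robot.get_calibration(n) for n in('top','side')},open('cal.pkl','wb'))
E
sed -i 's/robot.get_calibration(n)/CAL[n]/; s/^from cell import robot/from cell import robot\nimport pickle; CAL=pickle.load(open("cal.pkl","rb"))/' h.py
cat >> h.py <<'E'
def pts(n,f,box,lo,hi):
    H=cv2.cvtColor(cv2.imread('pics/'+f+'.png'),cv2.COLOR_BGR2HSV).astype(int); D=np.load('pics/'+f+'.npy')
    r0,r1,c0,c1=box; m=np.zeros(H.shape[:2],bool); m[r0:r1,c0:c1]=1
    m&=np.all((H>=lo)&(H<=hi),-1)&(D>0)
    rc=np.argwhere(m); return rc,np.array([atdepth(n,p,D[tuple(p)]) for p in rc]).reshape(-1,3)
E
python3 - <<'E'
from h import *
np.set_printoptions(precision=4,suppress=True)
for n,b in(('top',(255,285,305,335)),('side',(225,260,335,370))):
    rc,P=pts(n,n+'0',b,(0,120,80),(8,255,255)); 
    if len(P): print(n,'pin',len(P),rc.mean(0),np.median(P,0),P.min(0),P.max(0))
    rc,P=pts(n,n+'0',b,(95,100,60),(120,255,255)); q=P[abs(P[:,2]-.099)<.008]; print(n,'head',len(q),q.mean(0),(q.min(0)+q.max(0))/2)
rc,P=pts('top','top0',(195,275,275,375),(0,0,130),(180,60,255)); q=P[abs(P[:,2]-.012)<.006]
q=q[q[:,0]<.62]
r=cv2.minAreaRect((q[:,:2]*1000).astype(np.float32));print('plate',len(q),r,cv2.boxPoints(r))
# other colours
for nm,n,b,lo,hi in [('teal','top',(225,265,445,490),(80,80,40),(100,255,255)),('purple','top',(260,295,480,525),(130,60,40),(160,255,255)),('teal','side',(135,215,305,330),(80,80,40),(100,255,255)),('purple','side',(125,190,325,350),(130,60,40),(160,255,255))]:
    rc,P=pts(n,n+'0',b,lo,hi); print(nm,n,len(P),np.median(P,0))
    for z in(.02,.1,.15,.18): 
        s=P[abs(P[:,2]-z)<.015]
        if len(s): print('  ',z,np.median(s,0))
print('hub',atz('top',(222,298),.104),'beaker corner', [atz('top',p,.012) for p in ((201.7,283),(204.8,369),(264.5,367.5),(261,280.5))])
E
```

```text
top pin 12 [265.   319.25] [0.4684 0.022  0.1401] [0.4651 0.0199 0.131 ] [0.473  0.0249 0.1428]
top head 458 [0.4692 0.0217 0.0999] [0.4707 0.0219 0.0987]
side pin 96 [231.875  352.1042] [0.4703 0.0273 0.1307] [ 0.4529 -0.2125  0.0001] [0.477  0.0319 0.1433]
side head 366 [0.4687 0.0314 0.0996] [0.4697 0.025  0.0973]
plate 2269 ((563.6005859375, 22.102203369140625), (129.44810485839844, 210.60171508789062), 4.872669696807861) [[490.166  121.5247]
 [508.0549 -88.3159]
 [637.0352 -77.3203]
 [619.1462 132.5203]]
teal top 268 [ 0.5601 -0.3013  0.0882]
   0.02 [ 0.5596 -0.3005  0.013 ]
   0.1 [ 0.5579 -0.2989  0.0975]
   0.15 [ 0.5575 -0.2976  0.1514]
   0.18 [ 0.5592 -0.3005  0.1884]
purple top 285 [ 0.5087 -0.3885  0.0925]
   0.02 [ 0.5074 -0.3875  0.0175]
   0.1 [ 0.5066 -0.3878  0.1005]
   0.15 [ 0.5046 -0.3842  0.1533]
   0.18 [ 0.5072 -0.3869  0.189 ]
teal side 424 [ 0.5604 -0.2999  0.0818]
   0.02 [ 0.5596 -0.2991  0.0201]
   0.1 [ 0.5596 -0.2984  0.0992]
   0.15 [ 0.5588 -0.2978  0.15  ]
   0.18 [ 0.5592 -0.2971  0.1808]
purple side 346 [ 0.5076 -0.3879  0.0963]
   0.02 [ 0.5146 -0.7334  0.0054]
   0.1 [ 0.5067 -0.3868  0.0996]
   0.15 [ 0.506  -0.3844  0.151 ]
   0.18 [ 0.5072 -0.3856  0.181 ]
hub [0.5674 0.0853 0.104 ] beaker corner [array([0.6379, 0.1381, 0.012 ]), array([ 0.6596, -0.0756,  0.012 ]), array([ 0.5089, -0.0901,  0.012 ]), array([0.4882, 0.1208, 0.012 ])]
```

```bash
python3 - <<'E'
from h import *
np.set_printoptions(precision=4,suppress=True)
rc,P=pts('top','top0',(195,275,275,375),(0,0,130),(180,60,255)); q=P[abs(P[:,2]-.012)<.006]
m=np.ones(len(q),bool)
r=cv2.minAreaRect((q[:,:2]*1000).astype(np.float32));print('plate',r)
# pixel outlines via edges refit at z=.012: use net region
robot.read_camera('top')
for l in('reader','beaker','rod','stand'):
    for o in robot.outline_of(l,'top')[:2]: print(l,o['confidence'],o['pixel'],o['region'].sum())
    for o in robot.tip_of(l,'top')[:2]: print('  tip',o['pixel'],o['confidence'])
H=cv2.imread('pics/top0.png')
cv2.imwrite('pics/c3.png',cv2.resize(H[268:298,448:488],(800,600),interpolation=cv2.INTER_CUBIC))
# rod model lean: white part from side and orange silhouettes: per row centres of orange/white in side image
S=cv2.cvtColor(cv2.imread('pics/side0.png'),cv2.COLOR_BGR2HSV).astype(int)
for r in range(140,182,4):
    row=S[r,340:366]; f=np.where(((row[:,0]<18)&(row[:,1]>100)&(row[:,2]>70))|((row[:,1]<60)&(row[:,2]>110)))[0]+340
    if len(f): print(r,f.min(),f.max())
# projections if rod upright at hole centre
for z in(.198,.138,.08): print(z,proj('top',(.4745,-.3035,z)),proj('side',(.4745,-.3035,z)))
print('stand hole',proj('top',(.4745,-.3035,.075)),proj('side',(.4745,-.3035,.075)))
yd=np.array([-.0998,.995]);xd=np.array([.995,.0998]);c=np.array([.5737,.0233])
for nm,(a,b),z in [('bk rim',(0,-55),.077),('hub',(0,60),.104),('c1',(75,105),.012),('c2',(75,-105),.012),('c3',(-75,-105),.012),('c4',(-75,105),.012)]:
    p=c+xd*a/1e3+yd*b/1e3; print(nm,p,proj('top',[*p,z]),proj('side',[*p,z]))
print(robot.observe()['time'])
E
```

```text
plate ((575.244873046875, 23.131683349609375), (151.61956787109375, 211.08157348632812), 5.408924102783203)
reader 0.62 [234.7, 322.2] 5317
  tip [225.7, 324.4] 0.91
  tip [228.6, 509.5] 0.32
beaker 0.69 [227.5, 347.2] 1286
beaker 0.46 [259.4, 219.7] 607
  tip [234.2, 347.0] 0.95
  tip [291.8, 452.8] 0.25
rod 0.7 [274.0, 507.4] 207
rod 0.51 [248.4, 468.5] 181
  tip [257.8, 455.7] 0.65
  tip [288.5, 453.5] 0.64
stand 0.82 [291.8, 458.8] 996
stand 0.53 [258.3, 219.4] 609
  tip [290.9, 454.3] 0.93
140 349 356
144 348 356
148 348 356
152 348 355
156 348 355
160 347 355
164 350 353
168 349 352
172 349 352
176 348 352
180 349 351
0.198 [278.4665 475.0087] [141.7783 352.0306]
0.138 [282.6935 467.2621] [163.     350.7666]
0.08 [286.3883 460.4852] [182.4957 349.6032]
stand hole [286.6906 459.9306] [184.1317 349.5055]
bk rim [ 0.5792 -0.0314] [226.8437 348.5612] [236.5387 302.5385]
hub [0.5677 0.083 ] [222.0183 299.0004] [256.9002 303.1564]
c1 [0.6378 0.1353] [201.8515 284.1066] [306.6045 266.7644]
c2 [ 0.6588 -0.0737] [205.0036 368.1883] [247.713  271.2818]
c3 [ 0.5096 -0.0887] [264.1396 366.9536] [247.1872 333.2204]
c4 [0.4886 0.1203] [260.8668 280.7316] [305.5587 339.8984]
1.25
```

View pics/c3.png

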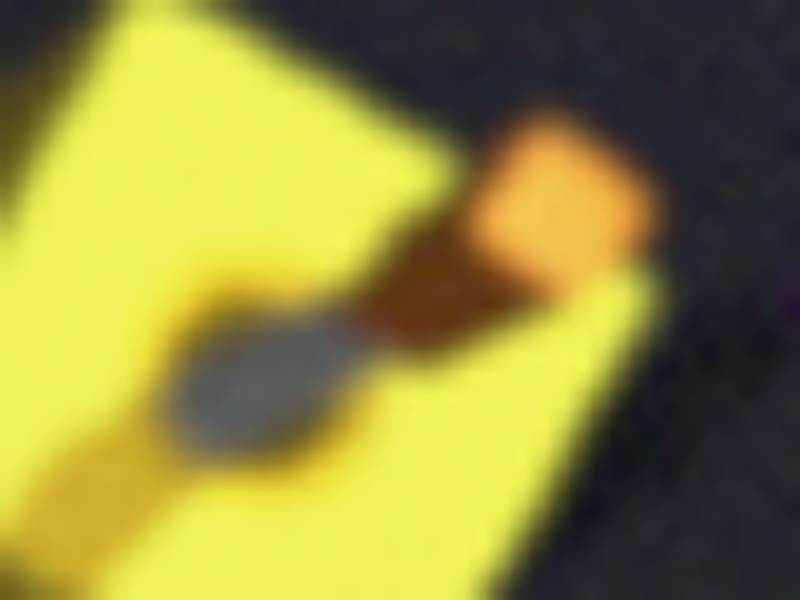

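Plate, beaker and hub fit the images to about 1–2 mm with reader yaw ≈ 0.10 (beaker (0.579,-0.031), hinge (0.568,0.083)). The rod stands nearly upright at (0.475,-0.304), with grip faces at about 50° world. Moving above it.

Emit:
apply_moves:
  plan:
    - {"tx": 0.06,"ty": -0.016,"tz": -0.01,"yaw": -0.15,"grip": 0.2}
    - {"tx": 0.12,"ty": -0.033,"tz": -0.02,"yaw": -0.3,"grip": 0.2}
    - {"tx": 0.18,"ty": -0.05,"tz": -0.03,"yaw": -0.45,"grip": 0.2}
    - {"tx": 0.24,"ty": -0.066,"tz": -0.03,"yaw": -0.593,"grip": 0.2}
    - {"tx": 0.3,"ty": -0.083,"tz": -0.03,"yaw": -0.593,"grip": 0.2}
    - {"tx": 0.345,"ty": -0.095,"tz": -0.03,"yaw": -0.593,"grip": 0.2}
    - {"tx": 0.374,"ty": -0.103,"tz": -0.03,"yaw": -0.593,"grip": 0.2}
    - {"tx": 0.374,"ty": -0.103,"tz": -0.03,"yaw": -0.593,"grip": 0.2}

```text
time: 2.25
tool_pos: [0.4765, -0.3023, 0.2564]
tool_rot: [-3.141, -0.0, 0.873]
contact_force: [-0.3, -0.3, 0.4]
opening: 0.0553
```

```bash
cat >> h.py <<'E'
def st():
    s=robot.observe(); print('t',round(s['time'],2),'p',np.round(s['tool_pos'],4),'yaw',round(s['tool_rot'][2],4),'F',np.round(s['contact_force'],2),'op',round(s['opening'],4),'q',np.round(s['qpos'],2)); return s
def delta(p,yaw,pos0=None,yaw0=None):
    s=robot.observe(); a=np.array(s['tool_pos']) if pos0 is None else np.array(pos0); y=s['tool_rot'][2] if yaw0 is None else yaw0
    d=np.array(p)-a; c,q=np.cos(y),np.sin(y)
    return np.round([d[0]*c+d[1]*q, d[0]*q-d[1]*c, -d[2], -(yaw-y)],4)
E
python3 - <<'E'
from h import *
st(); snap('side','side1'); print(delta((.475,-.304,.156),.87)); snap('top','top1')
a=cv2.imread('pics/side1.png')[60:230,260:440];cv2.imwrite('pics/c4.png',cv2.resize(a,(600,567),interpolation=cv2.INTER_CUBIC))
E
```

```text
t 2.25 p [ 0.4765 -0.3023  0.2564] yaw 0.8731 F [-0.29 -0.27  0.4 ] op 0.0553 q [-0.7   0.39  1.36  0.    1.39 -0.  ]
[-0.0009  0.0002  0.1004  0.0017]
```

View pics/c4.png

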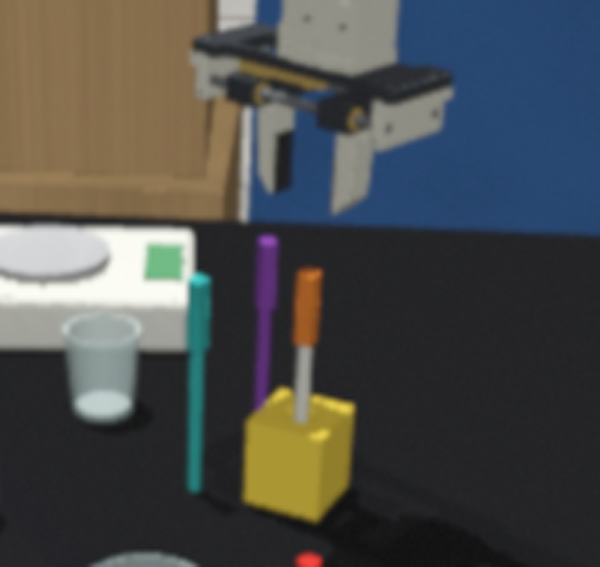

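The fingers (side px ≈ (115,350)) straddle the rod's orange grip (≈(150,352)) with margin. Descend and grip.

Emit:
apply_moves:
  plan:
    - {"tx": -0.001,"tz": 0.04,"grip": 0.2}
    - {"tx": -0.001,"tz": 0.08,"grip": 0.2}
    - {"tx": -0.001,"tz": 0.1,"grip": 0.2}
    - {"tx": -0.001,"tz": 0.1,"grip": -0.3}
    - {"tx": -0.001,"tz": 0.1,"grip": -1}
    - {"tx": -0.001,"tz": 0.1,"grip": -1}
    - {"tx": -0.001,"tz": 0.1,"grip": -1}
    - {"tx": -0.001,"tz": 0.1,"grip": -1}
  force: 25

```text
schema error: expected keys tx, ty, tz, yaw, grip
```

```bash
python3 - <<'E'
from h import *
st()
E
```

```text
t 2.35 p [ 0.4748 -0.3038  0.2565] yaw 0.8704 F [0.21 0.1  0.54] op 0.0551 q [-0.7   0.39  1.36 -0.    1.39 -0.  ]
```

Emit:
apply_moves:
  plan:
    - {"tx": 0,"ty": 0,"tz": 0.04,"yaw": 0,"grip": 0.2}
    - {"tx": 0,"ty": 0,"tz": 0.08,"yaw": 0,"grip": 0.2}
    - {"tx": 0,"ty": 0,"tz": 0.1,"yaw": 0,"grip": 0.2}
    - {"tx": 0,"ty": 0,"tz": 0.1,"yaw": 0,"grip": -0.3}
    - {"tx": 0,"ty": 0,"tz": 0.1,"yaw": 0,"grip": -1}
    - {"tx": 0,"ty": 0,"tz": 0.1,"yaw": 0,"grip": -1}
    - {"tx": 0,"ty": 0,"tz": 0.1,"yaw": 0,"grip": -1}
    - {"tx": 0,"ty": 0,"tz": 0.1,"yaw": 0,"grip": -1}
  force: 25

```text
time: 3.35
tool_pos: [0.4752, -0.3037, 0.1573]
tool_rot: [3.141, 0.0, 0.87]
contact_force: [-0.9, 0.8, 2.9]
opening: 0.0152
```

```bash
python3 - <<'E'
from h import *
st()
E
```

```text
t 3.35 p [ 0.4752 -0.3037  0.1573] yaw 0.8699 F [-0.95  0.77  2.89] op 0.0152 q [-0.7   0.47  1.52 -0.    1.15 -0.  ]
```

Emit:
apply_moves:
  plan:
    - {"tx": 0,"ty": 0,"tz": -0.02,"yaw": 0,"grip": -1}
    - {"tx": 0,"ty": 0,"tz": -0.05,"yaw": 0,"grip": -1}
    - {"tx": 0,"ty": 0,"tz": -0.085,"yaw": 0,"grip": -1}
    - {"tx": 0,"ty": 0,"tz": -0.11,"yaw": 0,"grip": -1}
    - {"tx": 0,"ty": 0,"tz": -0.11,"yaw": 0,"grip": -1}
    - {"tx": 0,"ty": 0,"tz": -0.11,"yaw": 0,"grip": -1}

```text
time: 4.1
tool_pos: [0.4747, -0.3034, 0.2654]
tool_rot: [-3.14, 0.0, 0.87]
contact_force: [0.4, 0.3, -1.5]
opening: 0.015
```

```bash
python3 - <<'E'
from h import *
s=st(); snap('side','side2'); snap('top','top2'); print(delta((.579,-.031,.267),.87))
p=s['tool_pos']
for dz in(-.149,-.1,-.02): X=p+[0,0,dz]; print(dz,proj('side',X),proj('top',X))
a=cv2.imread('pics/side2.png')[60:230,270:450];cv2.imwrite('pics/c5.png',cv2.resize(a,(635,600),interpolation=cv2.INTER_CUBIC))
E
```

```text
t 4.1 p [ 0.4747 -0.3034  0.2654] yaw 0.8698 F [ 0.36  0.3  -1.54] op 0.015 q [-0.7   0.39  1.35 -0.    1.41 -0.  ]
[ 2.754e-01 -9.590e-02 -1.900e-03 -2.000e-04]
-0.149 [170.3889302 350.2510368] [284.01305653 464.61262693]
-0.1 [153.4604041  351.25862562] [280.71561357 470.64830776]
-0.02 [124.21501869 352.99555574] [274.68135654 481.68250132]
```

View pics/c5.png

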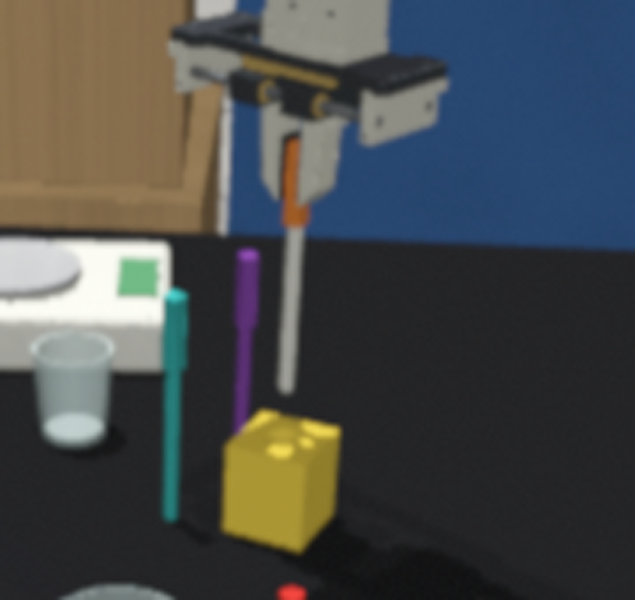

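View pics/top2.png

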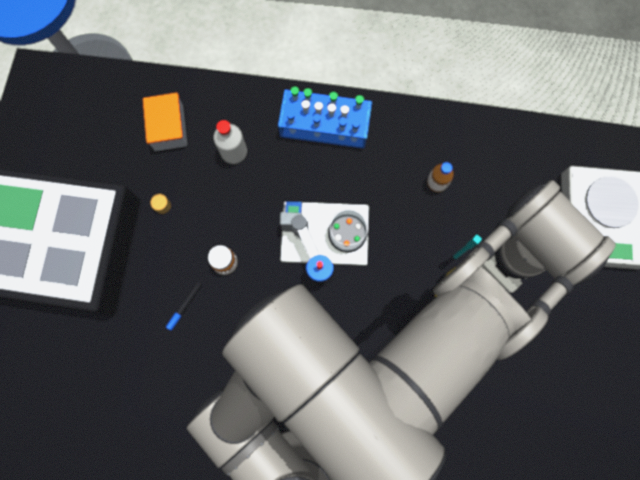

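The rod is straight in the fingers, foot at side (170,351), matching the prediction (170,350). Carry to above the beaker's centre.

Emit:
apply_moves:
  plan:
    - {"tx": 0.03,"ty": -0.0105,"tz": -0.002,"yaw": 0,"grip": -1}
    - {"tx": 0.075,"ty": -0.026,"tz": -0.002,"yaw": 0,"grip": -1}
    - {"tx": 0.125,"ty": -0.0435,"tz": -0.002,"yaw": 0,"grip": -1}
    - {"tx": 0.175,"ty": -0.061,"tz": -0.002,"yaw": 0,"grip": -1}
    - {"tx": 0.22,"ty": -0.0765,"tz": -0.002,"yaw": 0,"grip": -1}
    - {"tx": 0.255,"ty": -0.089,"tz": -0.002,"yaw": 0,"grip": -1}
    - {"tx": 0.275,"ty": -0.096,"tz": -0.002,"yaw": 0,"grip": -1}
    - {"tx": 0.275,"ty": -0.096,"tz": -0.002,"yaw": 0,"grip": -1}

```text
time: 5.2
tool_pos: [0.5791, -0.0309, 0.2679]
tool_rot: [-3.141, 0.001, 0.872]
contact_force: [-0.7, -1.0, 0.3]
opening: 0.0147
```

```bash
python3 - <<'E'
from h import *
s=st(); snap('side','side3'); s=st(); snap('top','top3')
p=s['tool_pos']
for dz in(-.149,-.1,-.05): X=p+[0,0,dz]; print(dz,proj('side',X),proj('top',X))
print('beaker',[ (proj('side',[.579+a,-.031,.077])) for a in(-.045,.045)])
a=cv2.imread('pics/side3.png')[130:300,230:400];cv2.imwrite('pics/c6.png',cv2.resize(a,(600,600),interpolation=cv2.INTER_CUBIC))
a=cv2.imread('pics/top3.png')[190:290,270:400];cv2.imwrite('pics/c7.png',cv2.resize(a,(780,600),interpolation=cv2.INTER_CUBIC))
E
```

```text
t 5.2 p [ 0.5791 -0.0309  0.2679] yaw 0.8717 F [-0.72 -1.03  0.27] op 0.0147 q [-0.19  0.42  1.29 -0.    1.43  0.51]
t 5.25 p [ 0.5789 -0.032   0.2681] yaw 0.8704 F [-0.72 -0.9  -0.26] op 0.0146 q [-0.19  0.42  1.29 -0.    1.43  0.51]
-0.149 [220.54719724 302.65461639] [222.35043698 349.67931631]
-0.1 [201.17117083 302.62949337] [216.53595847 350.79695384]
-0.05 [180.31500499 302.6041711 ] [210.07914926 352.0377181 ]
beaker [array([237.60246566, 322.5049414 ]), array([235.69339735, 282.76925385])]
```

View pics/c6.png

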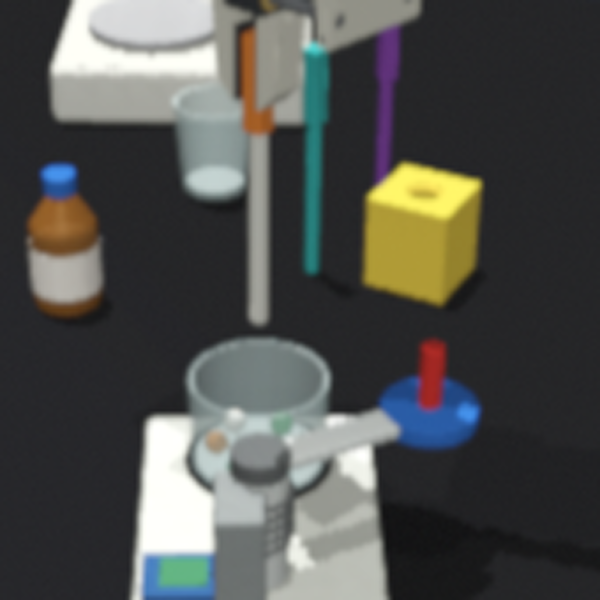

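View pics/c7.png

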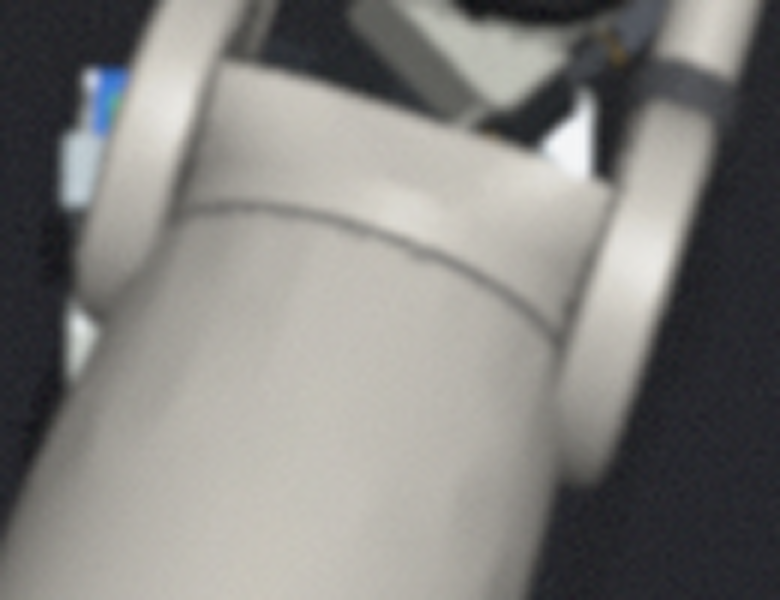

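The foot hangs over the beaker's middle (side (222,303), rim mid-column 303). Lower it to ~5 mm above the floor, then go to the far side.

Emit:
apply_moves:
  plan:
    - {"tx": 0,"ty": 0,"tz": 0.03,"yaw": 0,"grip": -1}
    - {"tx": 0,"ty": 0,"tz": 0.06,"yaw": 0,"grip": -1}
    - {"tx": 0,"ty": 0,"tz": 0.085,"yaw": 0,"grip": -1}
    - {"tx": 0,"ty": 0,"tz": 0.098,"yaw": 0,"grip": -1}
    - {"tx": 0,"ty": 0,"tz": 0.098,"yaw": 0,"grip": -1}
    - {"tx": 0.01,"ty": 0.0095,"tz": 0.098,"yaw": 0,"grip": -1}
    - {"tx": 0.0194,"ty": 0.0188,"tz": 0.098,"yaw": 0,"grip": -1}
    - {"tx": 0.0194,"ty": 0.0188,"tz": 0.098,"yaw": 0,"grip": -1}

```text
time: 6.3
tool_pos: [0.6066, -0.0295, 0.1716]
tool_rot: [3.14, -0.0, 0.87]
contact_force: [-1.0, -0.6, -0.6]
opening: 0.014
```

```bash
python3 - <<'E'
from h import *
s=st(); snap('side','side4')
a=cv2.imread('pics/side4.png')[130:300,230:400];cv2.imwrite('pics/c8.png',cv2.resize(a,(600,600),interpolation=cv2.INTER_CUBIC))
E
```

```text
t 6.3 p [ 0.6066 -0.0295  0.1716] yaw 0.8697 F [-0.98 -0.59 -0.56] op 0.014 q [-0.17  0.54  1.37 -0.    1.24  0.53]
```

View pics/c8.png

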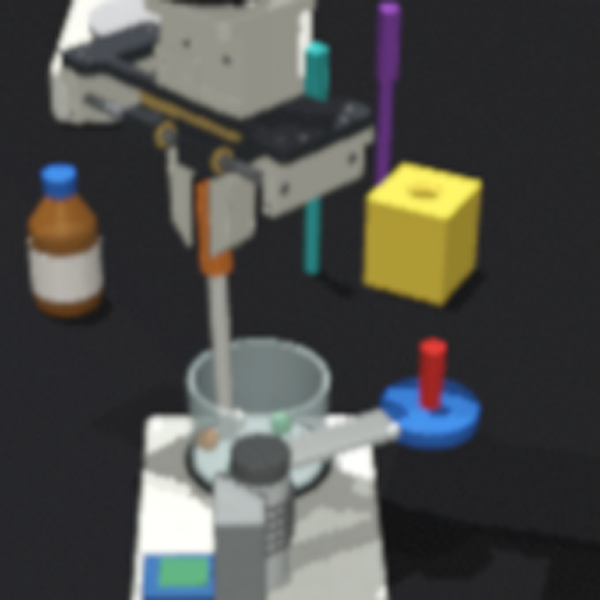

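The rod is in among the beads, foot at side (≈245,294), leaning slightly. Stirring now, in half circles.

Emit:
apply_moves:
  plan:
    - {"tx": 0.0057,"ty": -0.0088,"tz": 0.001,"yaw": 0,"grip": -1}
    - {"tx": 0.0076,"ty": -0.0192,"tz": 0.001,"yaw": 0,"grip": -1}
    - {"tx": 0.0054,"ty": -0.0295,"tz": 0.001,"yaw": 0,"grip": -1}
    - {"tx": -0.0006,"ty": -0.0382,"tz": 0.001,"yaw": 0,"grip": -1}
    - {"tx": -0.0094,"ty": -0.0439,"tz": 0.001,"yaw": 0,"grip": -1}
    - {"tx": -0.0198,"ty": -0.0458,"tz": 0.001,"yaw": 0,"grip": -1}
    - {"tx": -0.0301,"ty": -0.0436,"tz": 0.001,"yaw": 0,"grip": -1}
    - {"tx": -0.0387,"ty": -0.0376,"tz": 0.001,"yaw": 0,"grip": -1}

```text
time: 7.35
tool_pos: [0.5519, -0.0345, 0.1698]
tool_rot: [-3.14, -0.001, 0.869]
contact_force: [2.4, 1.9, 0.5]
opening: 0.0141
```

```bash
python3 - <<'E'
from h import *
s=st(); snap('side','side5')
a=cv2.imread('pics/side5.png')[130:300,230:400];cv2.imwrite('pics/c9.png',cv2.resize(a,(600,600),interpolation=cv2.INTER_CUBIC))
E
```

```text
t 7.35 p [ 0.5519 -0.0345  0.1698] yaw 0.8692 F [2.37 1.89 0.53] op 0.0141 q [-0.2   0.44  1.53  0.    1.17  0.5 ]
```

View pics/c9.png

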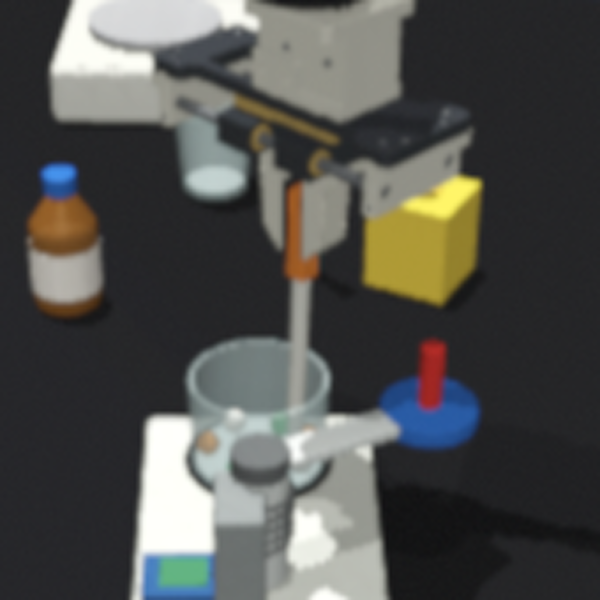

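At near, the rod is at crop column ~297, about 24 mm from the middle. Continue.

Emit:
apply_moves:
  plan:
    - {"tx": -0.0057,"ty": 0.0088,"tz": 0,"yaw": 0,"grip": -1}
    - {"tx": -0.0076,"ty": 0.0192,"tz": 0,"yaw": 0,"grip": -1}
    - {"tx": -0.0054,"ty": 0.0295,"tz": 0,"yaw": 0,"grip": -1}
    - {"tx": 0.0006,"ty": 0.0382,"tz": 0,"yaw": 0,"grip": -1}
    - {"tx": 0.0094,"ty": 0.0439,"tz": 0,"yaw": 0,"grip": -1}
    - {"tx": 0.0198,"ty": 0.0458,"tz": 0,"yaw": 0,"grip": -1}
    - {"tx": 0.0301,"ty": 0.0436,"tz": 0,"yaw": 0,"grip": -1}
    - {"tx": 0.0387,"ty": 0.0376,"tz": 0,"yaw": 0,"grip": -1}

```text
time: 8.4
tool_pos: [0.6054, -0.0285, 0.1689]
tool_rot: [-3.14, 0.003, 0.87]
contact_force: [-2.5, -1.2, 0.0]
opening: 0.0137
```

```bash
python3 - <<'E'
from h import *
s=st(); snap('side','side6')
a=cv2.imread('pics/side6.png')[130:300,230:400];cv2.imwrite('pics/c10.png',cv2.resize(a,(600,600),interpolation=cv2.INTER_CUBIC))
E
```

```text
t 8.4 p [ 0.6054 -0.0285  0.1689] yaw 0.8704 F [-2.52 -1.15  0.02] op 0.0137 q [-0.17  0.54  1.37 -0.    1.23  0.53]
```

View pics/c10.png

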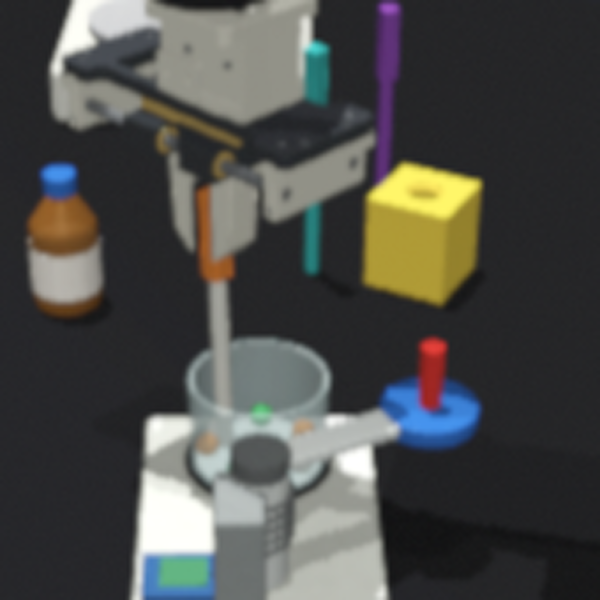

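Several beads have moved (green now at crop (260,412)). Second turn, with a firmer grip.

Emit:
apply_moves:
  plan:
    - {"tx": 0.0057,"ty": -0.0088,"tz": 0,"yaw": 0,"grip": -1}
    - {"tx": 0.0076,"ty": -0.0192,"tz": 0,"yaw": 0,"grip": -1}
    - {"tx": 0.0054,"ty": -0.0295,"tz": 0,"yaw": 0,"grip": -1}
    - {"tx": -0.0006,"ty": -0.0382,"tz": 0,"yaw": 0,"grip": -1}
    - {"tx": -0.0094,"ty": -0.0439,"tz": 0,"yaw": 0,"grip": -1}
    - {"tx": -0.0198,"ty": -0.0458,"tz": 0,"yaw": 0,"grip": -1}
    - {"tx": -0.0301,"ty": -0.0436,"tz": 0,"yaw": 0,"grip": -1}
    - {"tx": -0.0387,"ty": -0.0376,"tz": 0,"yaw": 0,"grip": -1}
  force: 40

```text
time: 9.45
tool_pos: [0.5525, -0.0344, 0.1704]
tool_rot: [3.141, -0.002, 0.869]
contact_force: [1.0, 5.0, 1.4]
opening: 0.0136
```

Emit:
apply_moves:
  plan:
    - {"tx": -0.0057,"ty": 0.0088,"tz": 0,"yaw": 0,"grip": -1}
    - {"tx": -0.0076,"ty": 0.0192,"tz": 0,"yaw": 0,"grip": -1}
    - {"tx": -0.0054,"ty": 0.0295,"tz": 0,"yaw": 0,"grip": -1}
    - {"tx": 0.0006,"ty": 0.0382,"tz": 0,"yaw": 0,"grip": -1}
    - {"tx": 0.0094,"ty": 0.0439,"tz": 0,"yaw": 0,"grip": -1}
    - {"tx": 0.0198,"ty": 0.0458,"tz": 0,"yaw": 0,"grip": -1}
    - {"tx": 0.0301,"ty": 0.0436,"tz": 0,"yaw": 0,"grip": -1}
    - {"tx": 0.0387,"ty": 0.0376,"tz": 0,"yaw": 0,"grip": -1}

```text
time: 10.45
tool_pos: [0.6052, -0.029, 0.1687]
tool_rot: [-3.139, 0.003, 0.87]
contact_force: [-2.7, 1.1, -0.1]
opening: 0.0136
```

```bash
python3 - <<'E'
from h import *
s=st(); snap('side','side7')
a=cv2.imread('pics/side7.png')[130:300,230:400];cv2.imwrite('pics/c11.png',cv2.resize(a,(600,600),interpolation=cv2.INTER_CUBIC))
E
```

```text
t 10.45 p [ 0.6052 -0.029   0.1687] yaw 0.8698 F [-2.69  1.14 -0.07] op 0.0136 q [-0.17  0.54  1.37 -0.    1.23  0.53]
```

View pics/c11.png

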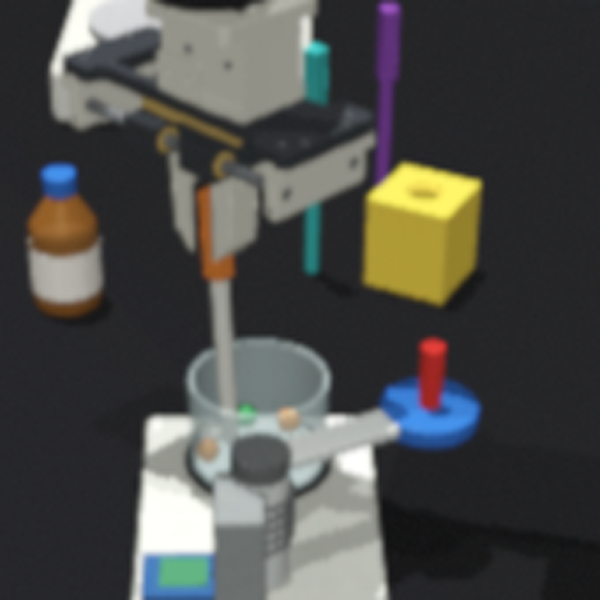

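Emit:
apply_moves:
  plan:
    - {"tx": 0.0057,"ty": -0.0088,"tz": 0,"yaw": 0,"grip": -1}
    - {"tx": 0.0076,"ty": -0.0192,"tz": 0,"yaw": 0,"grip": -1}
    - {"tx": 0.0054,"ty": -0.0295,"tz": 0,"yaw": 0,"grip": -1}
    - {"tx": -0.0006,"ty": -0.0382,"tz": 0,"yaw": 0,"grip": -1}
    - {"tx": -0.0094,"ty": -0.0439,"tz": 0,"yaw": 0,"grip": -1}
    - {"tx": -0.0198,"ty": -0.0458,"tz": 0,"yaw": 0,"grip": -1}
    - {"tx": -0.0301,"ty": -0.0436,"tz": 0,"yaw": 0,"grip": -1}
    - {"tx": -0.0387,"ty": -0.0376,"tz": 0,"yaw": 0,"grip": -1}

```text
time: 11.5
tool_pos: [0.5531, -0.0353, 0.1703]
tool_rot: [3.139, -0.002, 0.869]
contact_force: [5.8, 1.3, -0.5]
opening: 0.0138
```

Emit:
apply_moves:
  plan:
    - {"tx": -0.0057,"ty": 0.0088,"tz": 0,"yaw": 0,"grip": -1}
    - {"tx": -0.0076,"ty": 0.0192,"tz": 0,"yaw": 0,"grip": -1}
    - {"tx": -0.0054,"ty": 0.0295,"tz": 0,"yaw": 0,"grip": -1}
    - {"tx": 0.0006,"ty": 0.0382,"tz": 0,"yaw": 0,"grip": -1}
    - {"tx": 0.0094,"ty": 0.0439,"tz": 0,"yaw": 0,"grip": -1}
    - {"tx": 0.0198,"ty": 0.0458,"tz": 0,"yaw": 0,"grip": -1}
    - {"tx": 0.0301,"ty": 0.0436,"tz": 0,"yaw": 0,"grip": -1}
    - {"tx": 0.0387,"ty": 0.0376,"tz": 0,"yaw": 0,"grip": -1}

```text
time: 12.5
tool_pos: [0.6053, -0.0292, 0.1689]
tool_rot: [-3.14, 0.003, 0.87]
contact_force: [-4.3, -1.3, -0.2]
opening: 0.014
```

Emit:
apply_moves:
  plan:
    - {"tx": 0.0057,"ty": -0.0088,"tz": 0,"yaw": 0,"grip": -1}
    - {"tx": 0.0076,"ty": -0.0192,"tz": 0,"yaw": 0,"grip": -1}
    - {"tx": -0.012,"ty": -0.0192,"tz": 0,"yaw": 0,"grip": -1}
    - {"tx": -0.0194,"ty": -0.0188,"tz": 0,"yaw": 0,"grip": -1}
    - {"tx": -0.0194,"ty": -0.0188,"tz": -0.03,"yaw": 0,"grip": -1}
    - {"tx": -0.0194,"ty": -0.0188,"tz": -0.07,"yaw": 0,"grip": -1}
    - {"tx": -0.0194,"ty": -0.0188,"tz": -0.1,"yaw": 0,"grip": -1}
    - {"tx": -0.0194,"ty": -0.0188,"tz": -0.1,"yaw": 0,"grip": -1}

```text
time: 13.5
tool_pos: [0.5802, -0.0327, 0.2725]
tool_rot: [3.136, -0.003, 0.869]
contact_force: [0.4, -0.7, -1.7]
opening: 0.014
```

```bash
python3 - <<'E'
from h import *
s=st(); snap('side','side8'); s=st(); print(delta((.4745,-.3035,.275),s['tool_rot'][2]))
p=s['tool_pos']
for dz in(-.149,-.1,-.05): X=p+[0,0,dz]; print(dz,proj('side',X))
a=cv2.imread('pics/side8.png')[130:300,230:400];cv2.imwrite('pics/c12.png',cv2.resize(a,(600,600),interpolation=cv2.INTER_CUBIC))
E
```

```text
t 13.5 p [ 0.5802 -0.0327  0.2725] yaw 0.8687 F [ 0.36 -0.72 -1.66] op 0.014 q [-0.19  0.41  1.29 -0.    1.43  0.51]
t 13.55 p [ 0.5794 -0.0324  0.2704] yaw 0.8688 F [-0.74 -0.06 -0.36] op 0.0136 q [-0.19  0.42  1.29 -0.    1.43  0.51]
[-0.2747  0.095  -0.0046 -0.    ]
-0.149 [219.52739096 302.47034067]
-0.1 [200.10732716 302.44038524]
-0.05 [179.20307924 302.40988503]
```

View pics/c12.png

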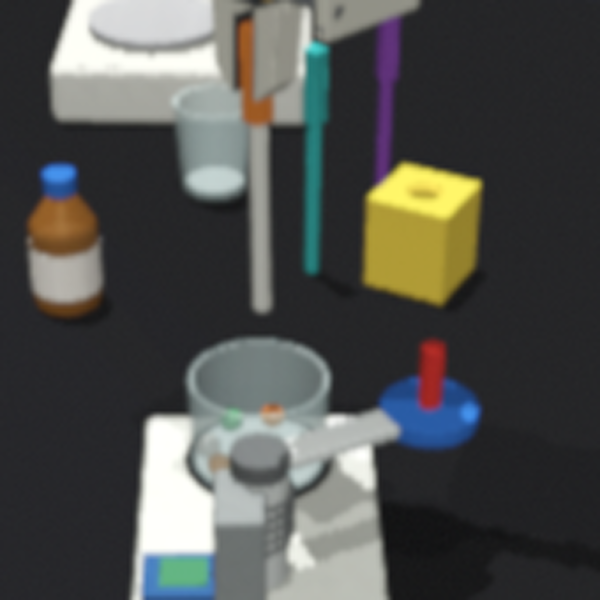

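```bash
python3 - <<'E'
from h import *
np.set_printoptions(precision=4,suppress=True)
for f,tcp in(('side3',(.579,-.031,.268)),('side8',(.5798,-.0325,.2712))):
    H=cv2.cvtColor(cv2.imread(f'pics/{f}.png'),cv2.COLOR_BGR2HSV).astype(int); D=np.load(f'pics/{f}.npy')
    out=[]
    for r in range(140,224):
        row=H[r,295:312]
        for c in range(298,309):
            d=D[r,c]
            if d>0:
                X=atdepth('side',(r,c),d)
                if abs(X[0]-tcp[0])<.02 and abs(X[1]-tcp[1])<.03: out.append(X)
    P=np.array(out); z=P[:,2]; print(f,len(P),z.min(),z.max())
    for k in np.arange(z.min(),z.max(),.015):
        q=P[(z>=k)&(z<k+.015)]; 
        if len(q)>4: print(np.round(k-tcp[2],3),len(q),np.median(q,0)-tcp)
E
```

```text
side3 547 0.1225576560255327 0.31725629239156256
-0.145 34 [-0.0014  0.0034 -0.1385]
-0.13 28 [-0.0012  0.002  -0.1227]
-0.115 31 [-0.0014  0.0034 -0.1076]
-0.1 28 [-0.0013  0.0028 -0.0934]
-0.085 30 [-0.0013  0.0029 -0.0787]
-0.07 33 [-0.0014  0.0035 -0.0636]
-0.055 31 [-0.0014  0.0036 -0.0485]
-0.04 32 [-0.0014  0.0034 -0.0337]
-0.025 42 [-0.0016  0.0037 -0.0157]
-0.01 54 [ 0.0003  0.0033 -0.0044]
0.005 67 [0.0004 0.0071 0.0127]
0.02 78 [-0.0023  0.0141  0.0274]
0.035 59 [-0.0046  0.017   0.0405]
side8 516 0.12649331147029452 0.31776060303973275
-0.145 30 [-0.0037 -0.0028 -0.1369]
-0.13 27 [-0.0037 -0.0017 -0.123 ]
-0.115 29 [-0.0037 -0.0014 -0.108 ]
-0.1 32 [-0.0038 -0.0004 -0.0914]
-0.085 31 [-0.0018 -0.0006 -0.0769]
-0.07 31 [-0.0017 -0.0004 -0.0627]
-0.055 33 [-0.0017  0.0005 -0.0472]
-0.04 32 [-0.0019  0.0005 -0.032 ]
-0.025 40 [-0.0018  0.002  -0.0149]
-0.01 52 [-0.0014  0.002  -0.0028]
0.005 66 [-0.0009  0.0128  0.0139]
0.02 75 [-0.003   0.0151  0.0277]
0.035 38 [-0.0073  0.0187  0.0392]
```

The rod has tilted about 2° in the grip (foot ≈ −2, −5 mm in x, y) but hasn't slipped lengthwise. I'll carry it back with that compensated.

Emit:
apply_moves:
  plan:
    - {"tx": -0.03,"ty": 0.0104,"tz": -0.005,"yaw": 0,"grip": -1}
    - {"tx": -0.075,"ty": 0.026,"tz": -0.005,"yaw": 0,"grip": -1}
    - {"tx": -0.125,"ty": 0.043,"tz": -0.005,"yaw": 0,"grip": -1}
    - {"tx": -0.175,"ty": 0.0605,"tz": -0.005,"yaw": 0,"grip": -1}
    - {"tx": -0.22,"ty": 0.076,"tz": -0.005,"yaw": 0,"grip": -1}
    - {"tx": -0.25,"ty": 0.0865,"tz": -0.005,"yaw": 0,"grip": -1}
    - {"tx": -0.271,"ty": 0.0936,"tz": -0.005,"yaw": 0,"grip": -1}
    - {"tx": -0.271,"ty": 0.0936,"tz": -0.005,"yaw": 0,"grip": -1}

```text
time: 14.55
tool_pos: [0.4746, -0.3003, 0.273]
tool_rot: [-3.139, 0.0, 0.867]
contact_force: [1.3, 0.1, -0.9]
opening: 0.0136
```

```bash
python3 - <<'E'
from h import *
np.set_printoptions(precision=4,suppress=True)
s=st(); snap('side','side9');st(); snap('top','top9');st()
H=cv2.cvtColor(cv2.imread('pics/side9.png'),cv2.COLOR_BGR2HSV).astype(int); D=np.load('pics/side9.npy')
tcp=s['tool_pos'];P=[]
for r in range(100,180):
    for c in range(343,362):
        if D[r,c]>0:
            X=atdepth('side',(r,c),D[r,c])
            if abs(X[0]-tcp[0])<.02 and abs(X[1]-tcp[1])<.03: P.append(X)
P=np.array(P);z=P[:,2];print(z.min()-tcp[2])
for k in np.arange(z.min(),tcp[2],.02):
    q=P[(z>=k)&(z<k+.02)]; print(len(q),np.median(q,0),(q.min(0)+q.max(0))[0]/2)
a=cv2.imread('pics/side9.png')[90:230,290:430];cv2.imwrite('pics/c13.png',cv2.resize(a,(600,600),interpolation=cv2.INTER_CUBIC))
c=cv2.imread('pics/top9.png')[190:290,270:380];cv2.imwrite('pics/c14.png',cv2.resize(c,(770,590),interpolation=cv2.INTER_CUBIC))
E
```

```text
t 14.55 p [ 0.4746 -0.3003  0.273 ] yaw 0.8668 F [ 1.31  0.11 -0.89] op 0.0136 q [-0.7   0.38  1.34 -0.    1.43  0.  ]
t 14.6 p [ 0.4751 -0.2993  0.2733] yaw 0.868 F [ 0.09 -0.08  0.35] op 0.0139 q [-0.7   0.38  1.34  0.    1.43  0.  ]
t 14.65 p [ 0.4755 -0.2987  0.2736] yaw 0.8691 F [0.02 0.25 0.06] op 0.0138 q [-0.7   0.38  1.34  0.    1.43  0.  ]
-0.1956392012022799
7 [ 0.4818 -0.3275  0.0788] 0.48037933320741466
  return _methods._mean(a, axis=axis, dtype=dtype,
  ret = um.true_divide(
Traceback (most recent call last):
ValueError: zero-size array to reduction operation minimum which has no identity
```

```bash
python3 - <<'E'
from h import *
np.set_printoptions(precision=4,suppress=True)
D=np.load('pics/side9.npy')
tcp=np.array([.475,-.299,.2733]);P=[]
for r in range(90,180):
    for c in range(343,362):
        if D[r,c]>0:
            X=atdepth('side',(r,c),D[r,c])
            if abs(X[0]-tcp[0])<.02 and abs(X[1]-tcp[1])<.03 and X[2]>.1: P.append(X)
P=np.array(P);z=P[:,2];print(z.min()-tcp[2])
for k in np.arange(z.min(),tcp[2],.02):
    q=P[(z>=k)&(z<k+.02)]
    if len(q): print(len(q),np.median(q,0),(q.min(0)+q.max(0))[0]/2)
a=cv2.imread('pics/side9.png')[90:230,290:430];cv2.imwrite('pics/c13.png',cv2.resize(a,(600,600),interpolation=cv2.INTER_CUBIC))
c=cv2.imread('pics/top9.png')[190:290,270:380];cv2.imwrite('pics/c14.png',cv2.resize(c,(770,590),interpolation=cv2.INTER_CUBIC))
E
```

```text
-0.14441238653140087
31 [ 0.4707 -0.3017  0.139 ] 0.4699394644574022
24 [ 0.47   -0.3016  0.1591] 0.47095095363668826
34 [ 0.4709 -0.3016  0.1781] 0.47061715137086313
28 [ 0.4708 -0.2994  0.1988] 0.4707678596466055
29 [ 0.4727 -0.2996  0.2177] 0.47191073371945796
33 [ 0.4722 -0.2987  0.2403] 0.4722349781048582
44 [ 0.4731 -0.2961  0.2604] 0.4730547717043809
88 [ 0.4767 -0.2961  0.2804] 0.47549396452825493
```

View pics/c13.png

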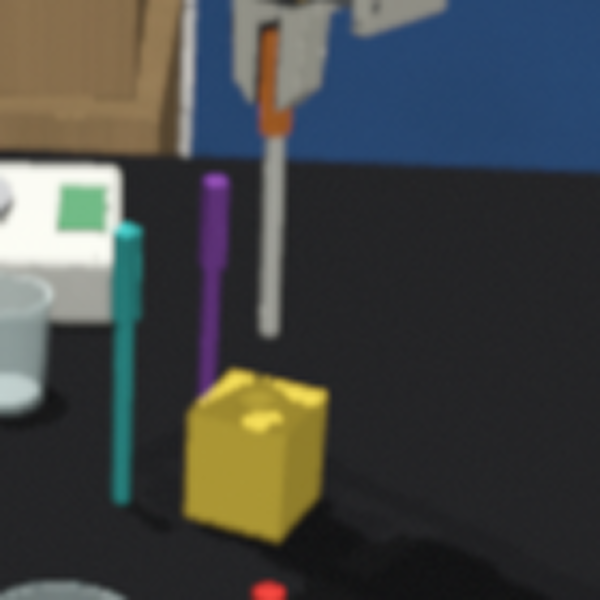

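View pics/c14.png

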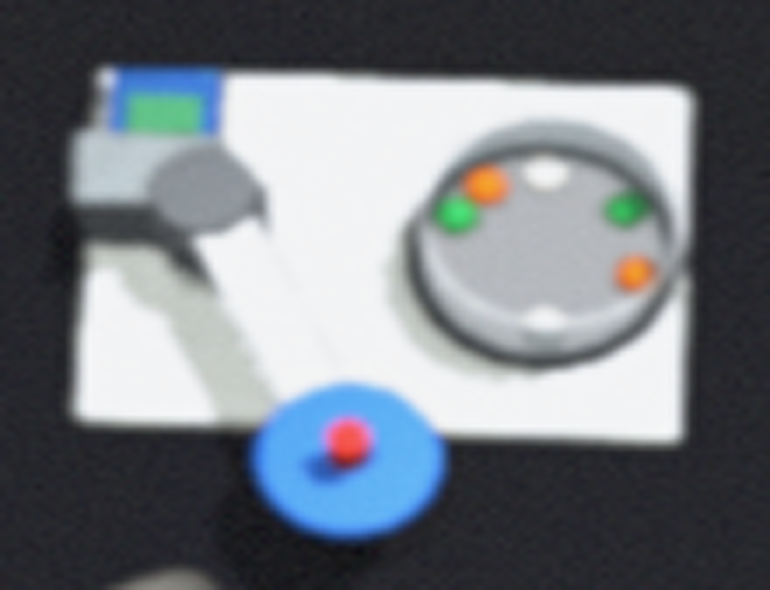

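Beads from both halves have moved (both whites, near orange and right green in clearly new places) and all six are in the beaker. The rod foot, at crop (335,269), is above the hole (crop (400,263)) within 2–3 mm. Insert a little and check the force.

Emit:
apply_moves:
  plan:
    - {"tx": 0.0017,"ty": 0.0005,"tz": 0.02,"yaw": 0,"grip": -1}
    - {"tx": 0.0017,"ty": 0.0005,"tz": 0.04,"yaw": 0,"grip": -1}
    - {"tx": 0.0017,"ty": 0.0005,"tz": 0.055,"yaw": 0,"grip": -1}
    - {"tx": 0.0017,"ty": 0.0005,"tz": 0.065,"yaw": 0,"grip": -1}
    - {"tx": 0.0017,"ty": 0.0005,"tz": 0.065,"yaw": 0,"grip": -1}

```text
time: 15.28
tool_pos: [0.4773, -0.2977, 0.2091]
tool_rot: [-3.14, 0.0, 0.87]
contact_force: [0.2, -0.3, -0.6]
opening: 0.014
```

```bash
python3 - <<'E'
from h import *
s=st(); snap('side','side10');st()
a=cv2.imread('pics/side10.png')[100:230,290:420];cv2.imwrite('pics/c15.png',cv2.resize(a,(600,600),interpolation=cv2.INTER_CUBIC))
E
```

```text
t 15.28 p [ 0.4773 -0.2977  0.2091] yaw 0.8702 F [ 0.22 -0.26 -0.55] op 0.014 q [-0.69  0.43  1.45 -0.    1.27  0.01]
t 15.32 p [ 0.4775 -0.2981  0.2098] yaw 0.87 F [ 0.36  0.49 -0.84] op 0.0139 q [-0.69  0.42  1.44 -0.    1.27  0.01]
```

View pics/c15.png

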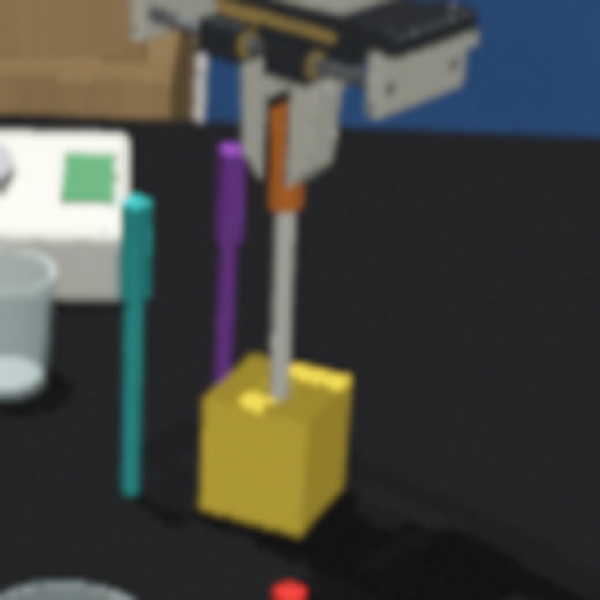

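The foot is in the hole mouth (crop (395,281)) with no contact force. Continue to ~3 mm off the floor.

Emit:
apply_moves:
  plan:
    - {"tx": 0,"ty": 0,"tz": 0.015,"yaw": 0,"grip": -1}
    - {"tx": 0,"ty": 0,"tz": 0.03,"yaw": 0,"grip": -1}
    - {"tx": 0,"ty": 0,"tz": 0.042,"yaw": 0,"grip": -1}
    - {"tx": 0,"ty": 0,"tz": 0.049,"yaw": 0,"grip": -1}
    - {"tx": 0,"ty": 0,"tz": 0.049,"yaw": 0,"grip": -1}

```text
time: 15.95
tool_pos: [0.4771, -0.298, 0.1601]
tool_rot: [-3.14, 0.0, 0.87]
contact_force: [-0.3, -0.7, -0.2]
opening: 0.0138
```

```bash
python3 - <<'E'
from h import *
s=st(); snap('side','side11')
a=cv2.imread('pics/side11.png')[100:230,290:420];cv2.imwrite('pics/c16.png',cv2.resize(a,(600,600),interpolation=cv2.INTER_CUBIC))
E
```

```text
t 15.95 p [ 0.4771 -0.298   0.1601] yaw 0.8698 F [-0.25 -0.7  -0.24] op 0.0138 q [-0.69  0.47  1.52 -0.    1.16  0.01]
```

View pics/c16.png

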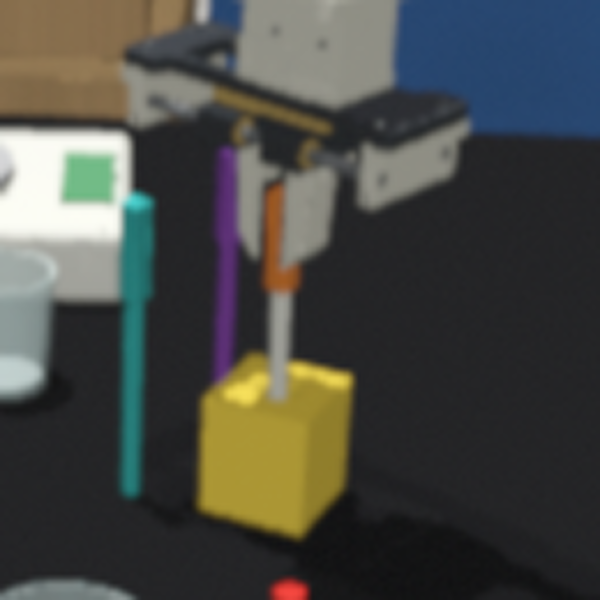

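The rod is down in the hole, so release it and let it settle.

Emit:
apply_moves:
  plan:
    - {"tx": 0,"ty": 0,"tz": 0.001,"yaw": 0,"grip": -0.5}
    - {"tx": 0,"ty": 0,"tz": 0.001,"yaw": 0,"grip": 0}
    - {"tx": 0,"ty": 0,"tz": 0.001,"yaw": 0,"grip": 0.2}
    - {"tx": 0,"ty": 0,"tz": 0.001,"yaw": 0,"grip": 0.3}
    - {"tx": 0,"ty": 0,"tz": 0.001,"yaw": 0,"grip": 0.3}
    - {"tx": 0,"ty": 0,"tz": 0.001,"yaw": 0,"grip": 0.3}
    - {"tx": 0,"ty": 0,"tz": 0.001,"yaw": 0,"grip": 0.3}

```text
time: 16.88
tool_pos: [0.4773, -0.2982, 0.1597]
tool_rot: [3.142, 0.0, 0.87]
contact_force: [0.3, 0.1, 0.1]
opening: 0.0597
```

```bash
python3 - <<'E'
from h import *
s=st(); snap('side','side12')
a=cv2.imread('pics/side12.png')[100:230,290:420];cv2.imwrite('pics/c17.png',cv2.resize(a,(600,600),interpolation=cv2.INTER_CUBIC))
E
```

```text
t 16.88 p [ 0.4773 -0.2982  0.1597] yaw 0.8698 F [0.26 0.11 0.11] op 0.0597 q [-0.69  0.47  1.52 -0.    1.15  0.01]
```

View pics/c17.png

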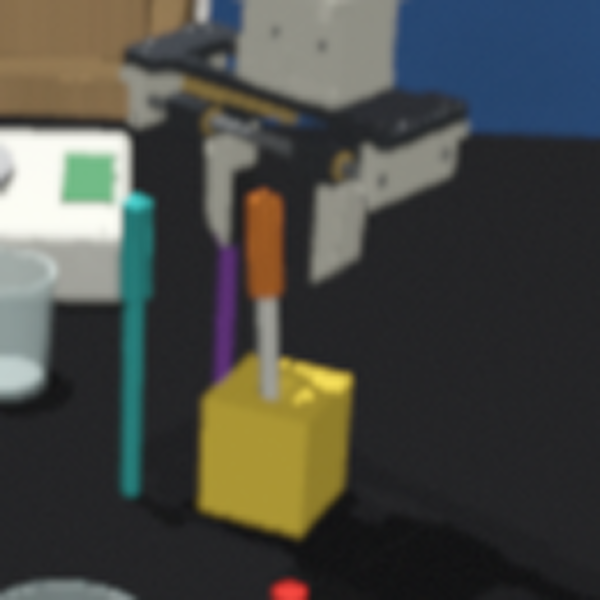

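The rod stands in its hole, free of the fingers, leaning a couple of degrees. Lift clear, then go above the pin.

Emit:
apply_moves:
  plan:
    - {"tx": 0,"ty": 0,"tz": -0.03,"yaw": 0,"grip": 0.3}
    - {"tx": 0,"ty": 0,"tz": -0.07,"yaw": 0,"grip": 0.3}
    - {"tx": 0,"ty": 0,"tz": -0.09,"yaw": 0,"grip": 0.3}
    - {"tx": 0,"ty": 0,"tz": -0.09,"yaw": 0,"grip": 0.3}

```text
time: 17.42
tool_pos: [0.4779, -0.2986, 0.2512]
tool_rot: [3.138, 0.0, 0.87]
contact_force: [-0.0, -0.2, -0.5]
opening: 0.0597
```

Emit:
apply_moves:
  plan:
    - {"tx": 0.024,"ty": -0.021,"tz": 0,"yaw": 0,"grip": 0.2}
    - {"tx": 0.06,"ty": -0.053,"tz": 0,"yaw": 0.06,"grip": 0.2}
    - {"tx": 0.1,"ty": -0.088,"tz": 0,"yaw": 0.12,"grip": 0.2}
    - {"tx": 0.14,"ty": -0.124,"tz": 0,"yaw": 0.18,"grip": 0.2}
    - {"tx": 0.18,"ty": -0.159,"tz": 0,"yaw": 0.24,"grip": 0.2}
    - {"tx": 0.215,"ty": -0.19,"tz": 0,"yaw": 0.299,"grip": 0.2}
    - {"tx": 0.2397,"ty": -0.2117,"tz": 0,"yaw": 0.299,"grip": 0.2}
    - {"tx": 0.2397,"ty": -0.2117,"tz": 0,"yaw": 0.299,"grip": 0.2}

```text
time: 18.42
tool_pos: [0.4693, 0.0234, 0.2485]
tool_rot: [-3.14, 0.002, 0.574]
contact_force: [0.1, -1.1, 0.3]
opening: 0.0552
```

```bash
python3 - <<'E'
from h import *
s=st(); snap('side','side13');st(); snap('top','top13'); s=st(); print(delta((.470,.0215,.18),.571))
p=s['tool_pos']; print(proj('side',p),proj('side',[.47,.0215,.14]),proj('side',[.47,.0215,.099]))
a=cv2.imread('pics/side13.png')[110:270,290:450];cv2.imwrite('pics/c18.png',cv2.resize(a,(600,600),interpolation=cv2.INTER_CUBIC))
E
```

```text
t 18.43 p [0.4693 0.0234 0.2485] yaw 0.5743 F [ 0.12 -1.13  0.33] op 0.0552 q [-0.11  0.22  1.63  0.    1.29  0.88]
t 18.48 p [0.4696 0.0222 0.2486] yaw 0.5731 F [ 0.01  0.18 -0.36] op 0.0548 q [-0.12  0.22  1.63 -0.    1.29  0.88]
t 18.52 p [0.4698 0.0214 0.2488] yaw 0.5717 F [-0.61 -0.03 -0.18] op 0.0551 q [-0.12  0.22  1.63 -0.    1.29  0.88]
[0.0002 0.     0.0688 0.0007]
[180.98853098 355.78574562] [227.87880942 352.50492899] [244.09684514 351.40491553]
```

View pics/c18.png

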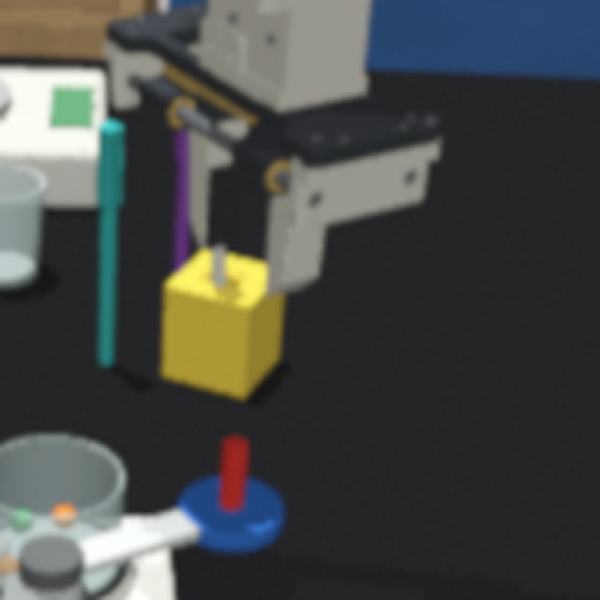

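The rod is hidden behind the gripper but stands in the stand. The pin at side (227,353) matches the prediction (228,352.5). Descend around it.

Emit:
apply_moves:
  plan:
    - {"tx": 0,"ty": 0,"tz": 0.04,"yaw": 0,"grip": 0.2}
    - {"tx": 0,"ty": 0,"tz": 0.08,"yaw": 0,"grip": 0.2}
    - {"tx": 0,"ty": 0,"tz": 0.115,"yaw": 0,"grip": 0.2}
    - {"tx": 0,"ty": 0,"tz": 0.135,"yaw": 0,"grip": 0.2}
    - {"tx": 0,"ty": 0,"tz": 0.142,"yaw": 0,"grip": 0.2}
    - {"tx": 0,"ty": 0,"tz": 0.142,"yaw": 0,"grip": 0.2}
  force: 30

```text
time: 19.27
tool_pos: [0.4702, 0.0208, 0.1076]
tool_rot: [-3.141, 0.0, 0.57]
contact_force: [-0.5, 0.2, 0.5]
opening: 0.0549
```

```bash
python3 - <<'E'
from h import *
s=st(); snap('side','side14')
a=cv2.imread('pics/side14.png')[110:270,290:450];cv2.imwrite('pics/c19.png',cv2.resize(a,(600,600),interpolation=cv2.INTER_CUBIC))
E
```

```text
t 19.27 p [0.4702 0.0208 0.1076] yaw 0.5697 F [-0.54  0.2   0.52] op 0.0549 q [-0.12  0.39  1.83 -0.    0.92  0.88]
```

View pics/c19.png

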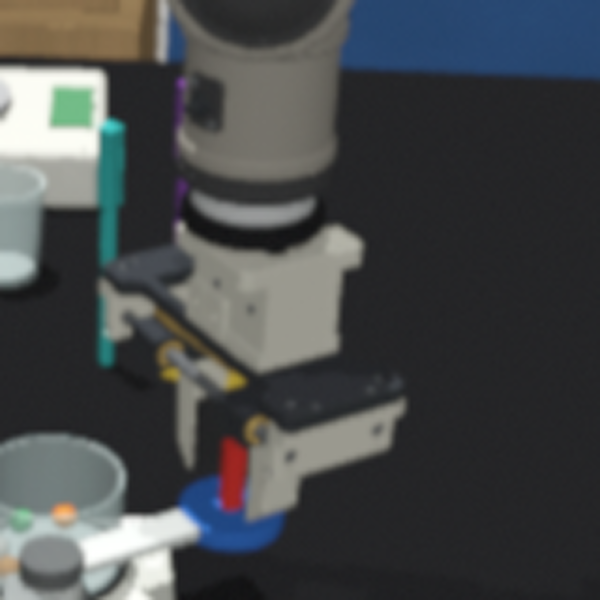

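The pin (crop (470,233)) is between the fingers, whose tips clear the head. Close.

Emit:
apply_moves:
  plan:
    - {"tx": 0,"ty": 0,"tz": 0,"yaw": 0,"grip": -0.3}
    - {"tx": 0,"ty": 0,"tz": 0,"yaw": 0,"grip": -1}
    - {"tx": 0,"ty": 0,"tz": 0,"yaw": 0,"grip": -1}
    - {"tx": 0,"ty": 0,"tz": 0,"yaw": 0,"grip": -1}
    - {"tx": 0,"ty": 0,"tz": 0,"yaw": 0,"grip": -1}
    - {"tx": 0,"ty": 0,"tz": 0,"yaw": 0,"grip": -1}
  force: 25

```text
time: 20.08
tool_pos: [0.4699, 0.0219, 0.1077]
tool_rot: [-3.141, 0.0, 0.571]
contact_force: [-1.3, 2.5, 2.6]
opening: 0.0132
```

```bash
python3 - <<'E'
from h import *
s=st(); snap('side','side15')
a=cv2.imread('pics/side15.png')[110:270,290:450];cv2.imwrite('pics/c20.png',cv2.resize(a,(600,600),interpolation=cv2.INTER_CUBIC))
# arc plan
h=np.array([.5677,.083]);p0=np.array([.4702,.0212]);y0=.571
v=p0-h;print('r',np.linalg.norm(v))
for k in range(1,17):
    a=1.11*k/16; R=np.array([[np.cos(a),-np.sin(a)],[np.sin(a),np.cos(a)]])
    d=h+R@v-p0; c,q=np.cos(y0),np.sin(y0); print(k,np.round([d[0]*c+d[1]*q,d[0]*q-d[1]*c,-a],4))
E
```

```text
t 20.07 p [0.4699 0.0219 0.1077] yaw 0.5709 F [-1.35  2.54  2.62] op 0.0132 q [-0.12  0.38  1.83  0.    0.92  0.88]
r 0.11543608621224126
1 [ 0.0002  0.008  -0.0694]
2 [ 0.001   0.016  -0.1388]
3 [ 0.0023  0.0239 -0.2081]
4 [ 0.0042  0.0317 -0.2775]
5 [ 0.0066  0.0393 -0.3469]
6 [ 0.0096  0.0467 -0.4162]
7 [ 0.013   0.054  -0.4856]
8 [ 0.017   0.0609 -0.555 ]
9 [ 0.0214  0.0676 -0.6244]
10 [ 0.0262  0.074  -0.6938]
11 [ 0.0315  0.08   -0.7631]
12 [ 0.0372  0.0856 -0.8325]
13 [ 0.0433  0.0908 -0.9019]
14 [ 0.0497  0.0956 -0.9712]
15 [ 0.0565  0.0999 -1.0406]
16 [ 0.0635  0.1038 -1.11  ]
```

View pics/c20.png

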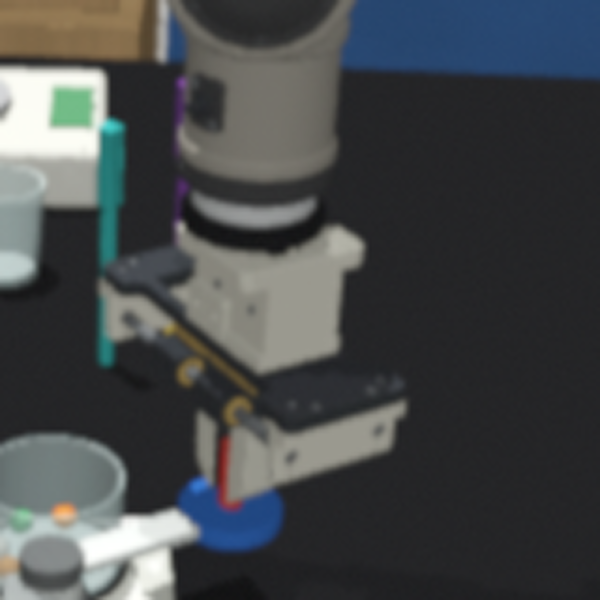

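The pin is gripped (opening 13 mm, on a 14 mm pin). Wind along the arc, first half.

Emit:
apply_moves:
  plan:
    - {"tx": 0.0002,"ty": 0.008,"tz": 0,"yaw": -0.069,"grip": -1}
    - {"tx": 0.001,"ty": 0.016,"tz": 0,"yaw": -0.139,"grip": -1}
    - {"tx": 0.0023,"ty": 0.0239,"tz": 0,"yaw": -0.208,"grip": -1}
    - {"tx": 0.0042,"ty": 0.0317,"tz": 0,"yaw": -0.278,"grip": -1}
    - {"tx": 0.0066,"ty": 0.0393,"tz": 0,"yaw": -0.347,"grip": -1}
    - {"tx": 0.0096,"ty": 0.0467,"tz": 0,"yaw": -0.416,"grip": -1}
    - {"tx": 0.013,"ty": 0.054,"tz": 0,"yaw": -0.486,"grip": -1}
    - {"tx": 0.017,"ty": 0.0609,"tz": 0,"yaw": -0.555,"grip": -1}
  force: 40

```text
time: 21.12
tool_pos: [0.5174, -0.0198, 0.1077]
tool_rot: [-3.141, -0.001, 1.128]
contact_force: [-1.6, 5.9, 3.6]
opening: 0.0133
```

```bash
python3 - <<'E'
from h import *
s=st(); snap('side','side16')
a=cv2.imread('pics/side16.png')[110:310,240:440];cv2.imwrite('pics/c21.png',cv2.resize(a,(600,600),interpolation=cv2.INTER_CUBIC))
h=np.array([.5677,.083]);d=s['tool_pos'][:2]-h; print(np.linalg.norm(d),np.arctan2(d[1],d[0])+2.571)
for k in range(1,9):
    # local frame symmetrical: from angle .555
    a=.069*k; r=.1154; print(k,np.round([r*(1-np.cos(a)),r*np.sin(a),-a],4))
E
```

```text
t 21.12 p [ 0.5174 -0.0198  0.1077] yaw 1.1278 F [-1.57  5.93  3.61] op 0.0133 q [-0.19  0.46  1.71  0.    0.98  0.26]
0.11449447778278844 0.5449318621318464
1 [ 0.0003  0.008  -0.069 ]
2 [ 0.0011  0.0159 -0.138 ]
3 [ 0.0025  0.0237 -0.207 ]
4 [ 0.0044  0.0314 -0.276 ]
5 [ 0.0068  0.039  -0.345 ]
6 [ 0.0097  0.0464 -0.414 ]
7 [ 0.0132  0.0536 -0.483 ]
8 [ 0.0171  0.0605 -0.552 ]
```

View pics/c21.png

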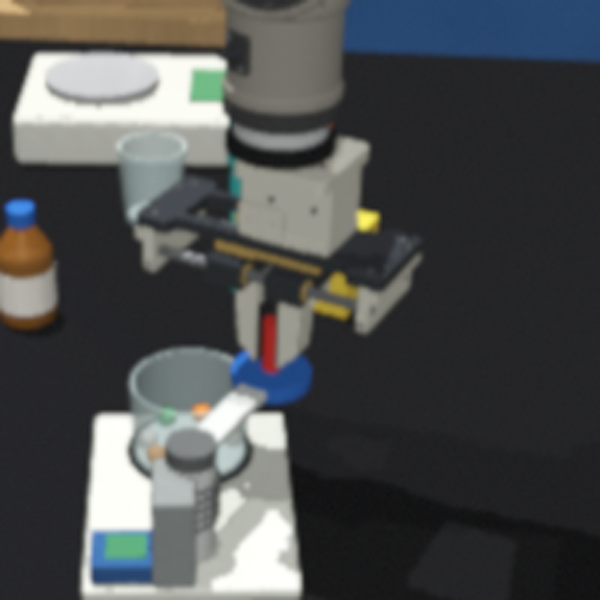

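The arm follows, with the pin held at crop (345,270). Second half.

Emit:
apply_moves:
  plan:
    - {"tx": 0.0003,"ty": 0.008,"tz": 0,"yaw": -0.069,"grip": -1}
    - {"tx": 0.0011,"ty": 0.0159,"tz": 0,"yaw": -0.138,"grip": -1}
    - {"tx": 0.0025,"ty": 0.0237,"tz": 0,"yaw": -0.207,"grip": -1}
    - {"tx": 0.0044,"ty": 0.0314,"tz": 0,"yaw": -0.276,"grip": -1}
    - {"tx": 0.0068,"ty": 0.039,"tz": 0,"yaw": -0.345,"grip": -1}
    - {"tx": 0.0097,"ty": 0.0464,"tz": 0,"yaw": -0.414,"grip": -1}
    - {"tx": 0.0132,"ty": 0.0536,"tz": 0,"yaw": -0.483,"grip": -1}
    - {"tx": 0.0171,"ty": 0.0605,"tz": 0,"yaw": -0.552,"grip": -1}

```text
time: 22.18
tool_pos: [0.5786, -0.0308, 0.1077]
tool_rot: [-3.139, -0.001, 1.68]
contact_force: [-5.5, 3.0, 4.9]
opening: 0.0135
```

```bash
python3 - <<'E'
from h import *
s=st(); snap('side','side17')
a=cv2.imread('pics/side17.png')[110:310,240:440];cv2.imwrite('pics/c22.png',cv2.resize(a,(600,600),interpolation=cv2.INTER_CUBIC))
h=np.array([.5677,.083]);d=s['tool_pos'][:2]-h; print(np.linalg.norm(d),np.arctan2(d[1],d[0])+2.571)
E
```

```text
t 22.18 p [ 0.5786 -0.0308  0.1077] yaw 1.6798 F [-5.49  2.97  4.9 ] op 0.0135 q [-0.19  0.56  1.53  0.    1.06 -0.29]
0.11433455376886269 1.0954494725165604
```

View pics/c22.png

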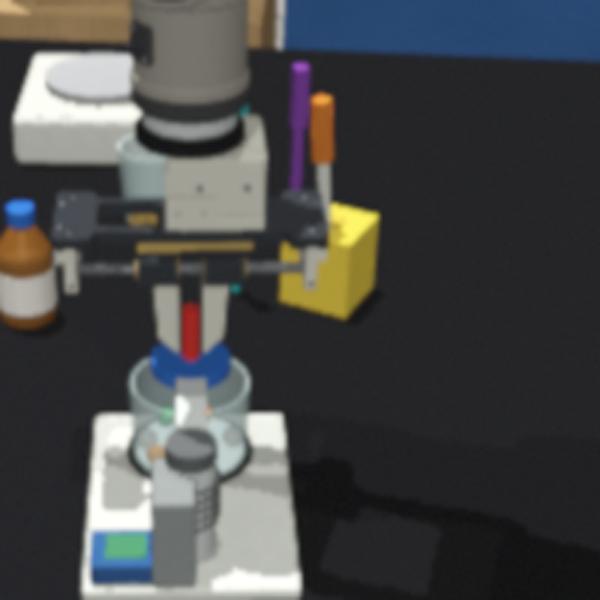

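Head is over the beaker; estimated angle 1.095, but the force (~6 N) is just the spring. I'll push a few mm further to meet the stop firmly.

Emit:
apply_moves:
  plan:
    - {"tx": 0,"ty": 0.002,"tz": 0,"yaw": 0,"grip": -1}
    - {"tx": 0,"ty": 0.004,"tz": 0,"yaw": 0,"grip": -1}
    - {"tx": 0,"ty": 0.004,"tz": 0,"yaw": 0,"grip": -1}
    - {"tx": 0,"ty": 0.004,"tz": 0,"yaw": 0,"grip": -1}

```text
time: 22.72
tool_pos: [0.5796, -0.0307, 0.1076]
tool_rot: [-3.133, -0.001, 1.678]
contact_force: [-14.9, 0.6, 10.5]
opening: 0.0129
```

```bash
python3 - <<'E'
from h import *
s=st(); st()
h=np.array([.5677,.083]);d=s['tool_pos'][:2]-h; print(np.linalg.norm(d),np.arctan2(d[1],d[0])+2.571)
E
```

```text
t 22.73 p [ 0.5796 -0.0307  0.1076] yaw 1.678 F [-14.93   0.6   10.54] op 0.0129 q [-0.18  0.56  1.52 -0.    1.07 -0.29]
t 22.73 p [ 0.5796 -0.0307  0.1076] yaw 1.678 F [-14.93   0.6   10.54] op 0.0129 q [-0.18  0.56  1.52 -0.    1.07 -0.29]
0.1143414975229595 1.1047428459341846
```

The stop is met: 4 mm commanded gave about 1 mm of motion, and the force rose from 6 to 15 N. Hold, then a final look.

Emit:
apply_moves:
  plan:
    - {"tx": 0,"ty": 0,"tz": 0,"yaw": 0,"grip": -1}
    - {"tx": 0,"ty": 0,"tz": 0,"yaw": 0,"grip": -1}
    - {"tx": 0,"ty": 0,"tz": 0,"yaw": 0,"grip": -1}
    - {"tx": 0,"ty": 0,"tz": 0,"yaw": 0,"grip": -1}

```text
time: 23.22
tool_pos: [0.5796, -0.0307, 0.1076]
tool_rot: [-3.133, -0.001, 1.678]
contact_force: [-15.4, -0.1, 10.8]
opening: 0.0133
```

```bash
python3 - <<'E'
from h import *
s=st(); snap('side','side18'); snap('top','top18')
np.set_printoptions(precision=4,suppress=True)
rc,P=pts('side','side18',(130,175,335,362),(3,120,80),(16,255,255))
P=P[(P[:,2]>.05)]
if len(P): print('grip',len(P),np.median(P,0),P[:,2].max())
a=cv2.imread('pics/side18.png')[100:310,200:480];cv2.imwrite('pics/c23.png',cv2.resize(a,(800,600),interpolation=cv2.INTER_CUBIC))
E
```

```text
t 23.23 p [ 0.5796 -0.0307  0.1076] yaw 1.678 F [-15.36  -0.11  10.8 ] op 0.0133 q [-0.18  0.56  1.52 -0.    1.07 -0.29]
grip 148 [ 0.4864 -0.292   0.172 ] 0.20131595083289144
```

View pics/c23.png

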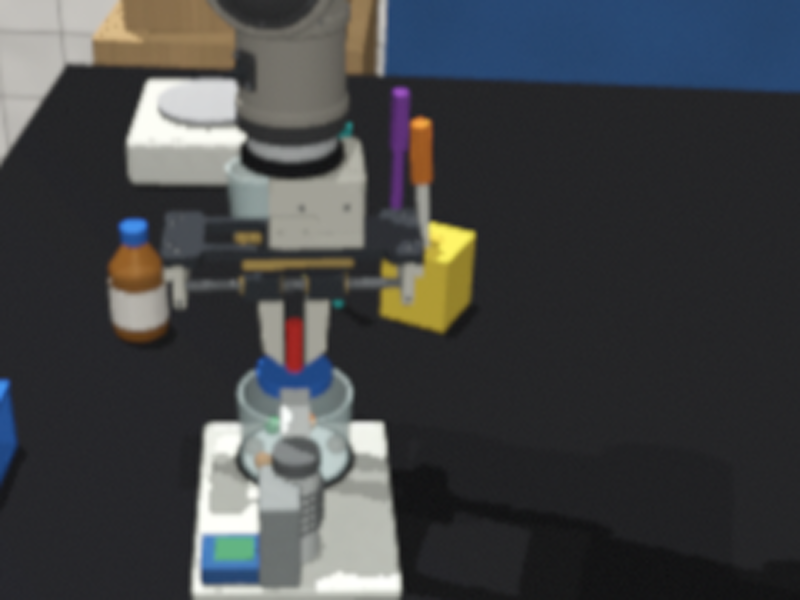

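View pics/top18.png

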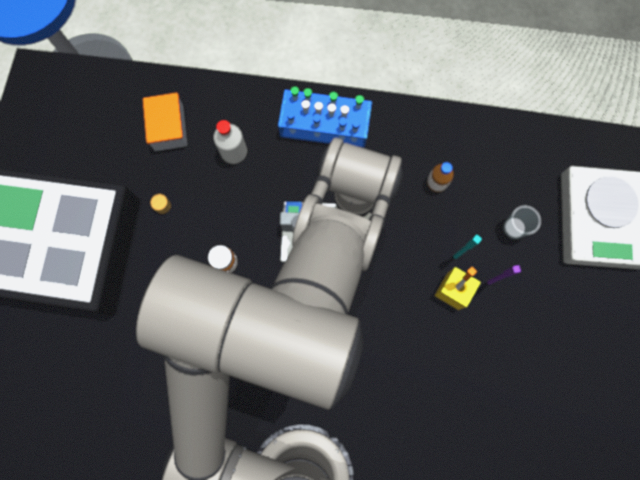

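The rod stands in its stand (side ≈ (150,347)), top at 0.20 m, so its foot is on the floor with a few degrees of lean. The bystanders are unmoved, and the arm is at its stop with the pin held. Handing in.

```bash
python3 - <<'E'
from cell import robot
print(robot.hand_in()); s=robot.observe(); print(s['time'],s['tool_pos'],s['contact_force'],s['opening'])
E
```

```text
the job is handed in; nothing more can be done
None
the job is handed in; nothing more can be done
```

I carried out the whole job and handed it in at about 23 s of the 72 s allowed. I got no verdict back.

- **Stirring:** I took the white, orange-gripped rod from the yellow stand and made three full circles of about 27 mm radius in the beaker. Afterwards the top view showed all six beads inside, with both white beads, the near orange one and one green one clearly in new places.
- **Rod back in the stand:** I stood it back in the hole and let go. Its top measured at 0.20 m, which puts its foot on the hole's floor. It leans a few degrees, well under the 0.3 rad limit.
- **Swing arm:** I gripped the red pin and wound the arm to its far stop, and the gripper still holds it there. I estimate the angle at 1.10 rad from the tool position. The stop showed when I commanded 4 mm more: the tool moved only 1 mm and the force rose from about 6 N to 15 N.

**What disagreed or could not be checked:**
- While stirring, the rod tilted about 2° in the grip, so its foot ran slightly inside the commanded circle. I corrected for this when putting it back.
- After the arm was wound, the robot hid the beaker from the top camera. That last look relied on the side camera, which shows only some of the beads, all of them in the beaker.
- I saw no bystander moved in the final pictures, but the marker and part of the jar were behind the robot or out of view.

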